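# Check-weigh a batch of bolts and dump it into its tote

### The arm

A 6-joint arm with a two-finger parallel gripper is mounted at the origin on the work surface. World frame = base frame: x ahead of the robot, y to its left, z up, the work surface at z = 0. Lengths are in m, angles in rad, forces in N, time in s.
With the tool pointing down it reaches from about 0.4 to 0.925 m from the base axis. Payload 3.4 kg.
Tool frame: the origin (TCP) lies midway between the tips of the shut fingers; the grasp point (between the pads) lies 19 mm behind it (ctrl.pinch_z is the distance from the TCP to the grasp point, in m); z points along the fingers, y is the direction in which the jaws open and shut (so a half turn about z gives the same grasp; the last joint's range is limited). The gripper opens to 85 mm and grips with 20 to 120 N. Pads are 22 mm wide; open, the fingers measure 114 mm over their backs; the gripper's body (76 mm by 85 mm) begins 54 mm behind the grasp point. The pads swing forward as they close: fully open they stand 13 mm farther back than shut.
Start: joints at [1.032, 0.307, 1.506, -0, 1.328, -0.073], TCP at [0.258, 0.514, 0.231] pointing down, gripper open.
Joint ranges: [-3.12, 3.12], [-1.05, 2.28], [0.14, 2.33], [-1.42, 4.57], [0.1, 2.73], [-2.68, 2.68]. Speed limits (rad/s): [2.57, 2.57, 3.14, 3.14, 3.14, 3.14].

### API

Orientations are given as a 3x3 rotation matrix whose columns are the frame's x, y, z axes.
In Python, from rig import ctrl, vision, job gives the robot as it stands.
- The arm moves only by the shell command python3 -m creep 'ROWS' [OPENING] [FORCE]. ROWS is JSON, a list of rows, each a list of 4 numbers: the shift along the tool's x, y, z in mm, then the turn about the tool's z in rad. In form: [[dx, dy, dz, spin], ...]. A call has 1 to 20 rows; each row shifts and turns the commanded pose from where the row before left it, along the tool's axes as they then stand; what a row does not reach is not made up. A row lasts 1/12 s, in which the tool goes at most 41.7 mm and 7.16 degrees, less where a joint would pass 70% of its speed; a pose out of reach is approached as far as the arm can. A call with a gripper value outside its range is refused whole. OPENING is the opening, from -1 (shut) to 1 (fully open), set as the call begins (- or left out, the last holds). The fingers move at their own pace and stop on an object; FORCE is the grip in N (left out, the last holds). Time passes only in rows, so rows that do not move let the fingers close. It gives the time, the measured TCP pose, the force and the opening at its end, in the units of the state.
- ctrl.state(): the state, without advancing time (a new reading comes with each control period).
- vision.get_image(name): name is "side" or "top" or "wrist"; returns a dict with "image" (420x560x3 uint8, blue, green, red), "z_map" (420x560 float32, m along the optical axis (not along the pixel's ray), 0 where there is no reading), "camera_matrix" (3x3 intrinsics, pixels), "pose" (4x4, takes a point from camera to world coordinates). Camera axes: x right, y up, looking along -z (the intrinsics and any distortion apply to the point x, -y, -z); pixel columns grow to the right and rows downward; lengths in m; the calibration is good to about 2 mm. A picture is of the moment at which its call begins.
- job.job_done(): hands the job in, once; it reports no verdict.
The state is a dict: "time_s": time; "joint_pos": joint angles; "joint_velocities": joint speeds; "joint_efforts": joint torques, N m; "position": TCP position; "orientation": TCP orientation; "wrist_force": force on the tool from outside, world axes, zero at the start; "torque": the same for the moment, N m; "width": finger opening in m.
Only numpy, scipy, OpenCV 4.12 (cv2) and the standard library are available. Lean on these libraries where they do the work, as an engineer would, in place of code of your own. Each camera call takes 0.05 s, during which the arm holds its last target.

### The job

Put every bolt on the bench into the bucket of the weighing hopper so that the whole batch lies in it together, and slide the blue tote along its lane under the bucket, fully home against the back stop. Then push the lever over until the bucket has tipped right past its catch and emptied into the tote, and let it swing back upright into its catch. Finally draw the tote with all the bolts in it back out along the lane to the front stop, and leave the other things on the bench where they are.

Things in the scene. Friction and masses are not known exactly. Their poses are not given: they have to be found in the camera images.
- hopper: fixed frame of the check-weighing tip hopper. Origin on the bench right under the bucket's pivot, z up, -y along the tote lane to its open front, +x the side away from the robot. Base plate 6 mm thick. Green cheek plates at x +-97 to +-102 mm, 212 mm high, 124 mm wide (y) at the foot, 60 mm at the top, carry the bucket over the lane
- lane_back (a point): middle of the face of the lane's rubber back stop (40 mm high), at hopper y +80 mm on the base plate, under the bucket. The tote lane runs from here towards -y between two rails 178 mm apart, 28 mm high over the bench; axes as the hopper's
- lane_front (a point): middle of the inner face of the lane's low rubber front stop (16 mm high), at hopper y -330 mm on the base plate, clear of the bucket
- indicator (a point): middle of the grey weight indicator on a post at hopper x 155, y 85 mm; box 150 mm wide, top 255 mm above the bench. The roller catch's bracket stands on the far cheek at hopper x 97 to 131, y -28 to 3 mm, top 300 mm above the bench: keep clear of both
- bucket (a joint): bucket angle, rad: 0 = upright, held by a roller catch and a return spring; grows as the mouth tips to -y of the hopper, end stop 1.75. Up to 18 N on the lever grip takes it over the catch, which lets go at about 0.1; then 5 to 16 N, falling as it tips. Contents slide out from about 1.3 on. Let go, the empty bucket swings back by itself in about 1 s and snaps home
- bucket_pivot (a point): on the bucket's pivot line midway between its sides, 190 mm above the bench; axes turn with the bucket, at home as the hopper's. Open steel bucket, inside: sides x +-75 mm; floor z -55 mm from y -20 to +75; upright back wall y +75 up to z +45; sloping front wall from the floor at y -20 to the pouring lip at y -75, z +18. Walls 4 mm. Mouth open upwards
- lever_grip (a point): middle of the red round grip of the tipping lever: 20 mm thick, 80 mm long, along x, at hopper x -150 mm (robot's side), fixed to the bucket 115 mm from its pivot line. At home the lever leans 0.87 rad from upright to +y of the hopper, fully tipped 0.88 rad to -y: push the grip over the top towards -y. The lever's flat arm is at hopper x -111 to -117 mm, the grip is free from x -120 to -188
- tote: loose blue open tote, 170 x 255 x 62 mm, 0.35 kg, long side along the lane. Origin: centre of its underside; axes as the hopper's. Inside x +-80 mm, y -115 to +122 mm, floor 4 mm thick. Touching the back stop its origin is at hopper y -47 mm, touching the front stop at -202 mm. 4 mm side play each way in the lane
- tote_grip (a point): middle of the upright grip tab on the tote's front (-y) wall: tab 70 mm wide (x), 12 mm thick (y), from the rim (62 mm) to 94 mm above the tote's underside; this point is 80 mm above the underside. Pinch it from above across its thickness
- bolt1: steel hex bolt, brass nut run on: 110 mm long, shank 14 mm thick, hexagons 22 mm across flats; it lies level, axis 11 mm above its support. Origin on the axis, halfway along; x along the axis, head at x -55 to -45 mm, nut at 32 to 44 mm; grip the bare shank between them. 0.16 kg. None if absent in this run
- bolt2: steel hex bolt, brass nut run on: 110 mm long, shank 14 mm thick, hexagons 22 mm across flats; it lies level, axis 11 mm above its support. Origin on the axis, halfway along; x along the axis, head at x -55 to -45 mm, nut at 32 to 44 mm; grip the bare shank between them. 0.16 kg. None if absent in this run
- bolt3: steel hex bolt, brass nut run on: 110 mm long, shank 14 mm thick, hexagons 22 mm across flats; it lies level, axis 11 mm above its support. Origin on the axis, halfway along; x along the axis, head at x -55 to -45 mm, nut at 32 to 44 mm; grip the bare shank between them. 0.16 kg. None if absent in this run
- bolt4: steel hex bolt, brass nut run on: 110 mm long, shank 14 mm thick, hexagons 22 mm across flats; it lies level, axis 11 mm above its support. Origin on the axis, halfway along; x along the axis, head at x -55 to -45 mm, nut at 32 to 44 mm; grip the bare shank between them. 0.16 kg. None if absent in this run
- bolt5: steel hex bolt, brass nut run on: 110 mm long, shank 14 mm thick, hexagons 22 mm across flats; it lies level, axis 11 mm above its support. Origin on the axis, halfway along; x along the axis, head at x -55 to -45 mm, nut at 32 to 44 mm; grip the bare shank between them. 0.16 kg. None if absent in this run
- bolt6: steel hex bolt, brass nut run on: 110 mm long, shank 14 mm thick, hexagons 22 mm across flats; it lies level, axis 11 mm above its support. Origin on the axis, halfway along; x along the axis, head at x -55 to -45 mm, nut at 32 to 44 mm; grip the bare shank between them. 0.16 kg. None if absent in this run
- wrench: bystander: steel open wrench lying flat, 160 mm long along its x; origin: centre of its underside
- hammer: bystander: hammer lying, 280 mm long along its x; origin at its underside
- caster: bystander: spare swivel caster standing on its 85 x 65 mm plate, wheel up, 110 mm high; origin: centre of its underside
- oil_can: bystander: upright can, 56 mm across, 150 mm high; origin: centre of its underside
- timber: bystander: timber offcut 140 x 70 x 38 mm; origin: centre of its underside
- channel: bystander: steel stud offcut 200 x 50 x 40 mm; origin: centre of its underside
- tape: bystander: yellow tape-measure case 70 x 40 x 65 mm; origin: centre of its underside
There are look-alikes about, which are no part of the job. What is shaped like the bolt1 but purple is not meant.

How it is judged:
On the way, in this order (a step that is already met when the one before it is completed fails the run):
1. every bolt lies still in the upright bucket together, and the tote is in its lane fully home under it (x of bolt1 in the frame of bucket_pivot between -0.075 and 0.075 m and y of bolt1 in the frame of bucket_pivot between -0.075 and 0.075 m and z of bolt1 in the frame of bucket_pivot between -0.06 and 0.045 m and x of bolt2 in the frame of bucket_pivot between -0.075 and 0.075 m and y of bolt2 in the frame of bucket_pivot between -0.075 and 0.075 m and z of bolt2 in the frame of bucket_pivot between -0.06 and 0.045 m and x of bolt3 in the frame of bucket_pivot between -0.075 and 0.075 m and y of bolt3 in the frame of bucket_pivot between -0.075 and 0.075 m and z of bolt3 in the frame of bucket_pivot between -0.06 and 0.045 m and x of bolt4 in the frame of bucket_pivot between -0.075 and 0.075 m and y of bolt4 in the frame of bucket_pivot between -0.075 and 0.075 m and z of bolt4 in the frame of bucket_pivot between -0.06 and 0.045 m and x of bolt5 in the frame of bucket_pivot between -0.075 and 0.075 m and y of bolt5 in the frame of bucket_pivot between -0.075 and 0.075 m and z of bolt5 in the frame of bucket_pivot between -0.06 and 0.045 m and x of bolt6 in the frame of bucket_pivot between -0.075 and 0.075 m and y of bolt6 in the frame of bucket_pivot between -0.075 and 0.075 m and z of bolt6 in the frame of bucket_pivot between -0.06 and 0.045 m and linear speed of each of bolt1, bolt2, bolt3, bolt4, bolt5, bolt6 below 0.03 m/s and value of joint bucket below 0.03 rad and y of tote in the frame of hopper above -0.0575 m and x of tote in the frame of hopper between -0.02 and 0.02 m and z of tote in the frame of hopper below 0.012 m and angle between tote's own z axis and vertical below 0.06 rad), for 0.3 s.
2. the bucket is tipped right over (past 1.4 rad) with the tote home (value of joint bucket above 1.4 rad and y of tote in the frame of hopper above -0.0575 m), for 0.1 s.
3. the bucket is back upright in its catch, and every bolt is in the tote, which is still home (value of joint bucket below 0.03 rad and x of bolt1 in the frame of tote between -0.08 and 0.08 m and y of bolt1 in the frame of tote between -0.115 and 0.122 m and z of bolt1 in the frame of tote between 0 and 0.06 m and x of bolt2 in the frame of tote between -0.08 and 0.08 m and y of bolt2 in the frame of tote between -0.115 and 0.122 m and z of bolt2 in the frame of tote between 0 and 0.06 m and x of bolt3 in the frame of tote between -0.08 and 0.08 m and y of bolt3 in the frame of tote between -0.115 and 0.122 m and z of bolt3 in the frame of tote between 0 and 0.06 m and x of bolt4 in the frame of tote between -0.08 and 0.08 m and y of bolt4 in the frame of tote between -0.115 and 0.122 m and z of bolt4 in the frame of tote between 0 and 0.06 m and x of bolt5 in the frame of tote between -0.08 and 0.08 m and y of bolt5 in the frame of tote between -0.115 and 0.122 m and z of bolt5 in the frame of tote between 0 and 0.06 m and x of bolt6 in the frame of tote between -0.08 and 0.08 m and y of bolt6 in the frame of tote between -0.115 and 0.122 m and z of bolt6 in the frame of tote between 0 and 0.06 m and y of tote in the frame of hopper above -0.0575 m), for 0.2 s.
At the end, for the whole second after the job is handed in: Every bolt of this run lies at rest inside the tote; the tote lies flat in its lane, drawn out to within 15 mm of touching the front stop; the bucket is upright in its catch (under 0.03 rad) (x of bolt1 in the frame of tote between -0.08 and 0.08 m and y of bolt1 in the frame of tote between -0.115 and 0.122 m and z of bolt1 in the frame of tote between 0 and 0.06 m and x of bolt2 in the frame of tote between -0.08 and 0.08 m and y of bolt2 in the frame of tote between -0.115 and 0.122 m and z of bolt2 in the frame of tote between 0 and 0.06 m and x of bolt3 in the frame of tote between -0.08 and 0.08 m and y of bolt3 in the frame of tote between -0.115 and 0.122 m and z of bolt3 in the frame of tote between 0 and 0.06 m and x of bolt4 in the frame of tote between -0.08 and 0.08 m and y of bolt4 in the frame of tote between -0.115 and 0.122 m and z of bolt4 in the frame of tote between 0 and 0.06 m and x of bolt5 in the frame of tote between -0.08 and 0.08 m and y of bolt5 in the frame of tote between -0.115 and 0.122 m and z of bolt5 in the frame of tote between 0 and 0.06 m and x of bolt6 in the frame of tote between -0.08 and 0.08 m and y of bolt6 in the frame of tote between -0.115 and 0.122 m and z of bolt6 in the frame of tote between 0 and 0.06 m and linear speed of each of bolt1, bolt2, bolt3, bolt4, bolt5, bolt6 below 0.03 m/s and value of joint bucket below 0.03 rad and y of tote in the frame of hopper below -0.1875 m and x of tote in the frame of hopper between -0.02 and 0.02 m and z of tote in the frame of hopper below 0.012 m and angle between tote's own z axis and vertical below 0.06 rad and linear speed of tote below 0.02 m/s).
It fails at once if a bystander (wrench, hammer, caster, oil can, timber, channel, tape) is moved more than 5 cm (distance of any of wrench, hammer, caster, oil_can, timber, channel, tape from where it was at the start of the episode above 0.05 m).
Of bolt1, bolt2, bolt3, bolt4, bolt5, bolt6 only 4 to 6 are there at a start; the rules pass over those that are not, and their reading is None.
At some moment in a run one of bolt1, bolt2, bolt3, bolt4, bolt5, bolt6 may be knocked a few centimetres aside while the robot is not near it.
Once in a run the grip may slacken for a moment while it holds something.
It also fails if it takes over 210 s, if anything falls off the work surface, if the arm or the gripper's body presses on something with over 40 N, if the wrist force passes 120 N, or if a joint passes its speed limit or range.

## Working session

There is one attempt and no reset: what is moved stays moved. The work goes in short steps, Python scripts to look and compute and a shell command to move; the robot and the scene stay as the last step left them, time stands still between calls to the robot, and variables do not carry over. Pictures are saved under pics/ and viewed, and the job is handed in when it is done.

```bash
ls; mkdir -p pics; python3 - <<'E'
from rig import ctrl, vision
import cv2, numpy as np, pickle
s=ctrl.state(); print({k:np.round(v,3) for k,v in s.items()})
print(ctrl.pinch_z)
for n in ("side","top","wrist"):
    d=vision.get_image(n); cv2.imwrite(f"pics/{n}0.png",d["image"]); pickle.dump(d,open(f"{n}0.pkl","wb"))
    print(n,d["camera_matrix"].round(1).tolist(),d["pose"].round(3).tolist(),d.keys())
E
```

```text
pics
{'time_s': np.float64(0.0), 'joint_pos': array([ 1.031,  0.308,  1.508, -0.   ,  1.328, -0.073]), 'joint_velocities': array([ 0.   ,  0.001,  0.002, -0.001,  0.001,  0.001]), 'joint_efforts': array([ 1.0000e-03, -4.5753e+01, -2.5192e+01,  0.0000e+00,  1.3000e-02,
       -0.0000e+00]), 'position': array([0.258, 0.513, 0.23 ]), 'orientation': array([[-0.893,  0.449, -0.001],
       [ 0.449,  0.893, -0.002],
       [ 0.   , -0.002, -1.   ]]), 'wrist_force': array([ 0.964, -0.316,  0.001]), 'torque': array([-0.01 , -0.067, -0.041]), 'width': np.float64(0.085)}
0.0187
side [[420.9, 0.0, 278.4], [0.0, 420.9, 212.3], [0.0, 0.0, 1.0]] [[0.745, 0.513, -0.426, 0.042], [-0.667, 0.557, -0.495, -0.596], [-0.017, 0.653, 0.757, 1.138], [0.0, 0.0, 0.0, 1.0]] dict_keys(['image', 'z_map', 'camera_matrix', 'pose'])
top [[434.5, 0.0, 280.9], [0.0, 434.5, 213.2], [0.0, 0.0, 1.0]] [[-0.035, 0.979, -0.2, 0.261], [-0.999, -0.034, 0.01, 0.017], [0.003, 0.2, 0.98, 1.514], [0.0, 0.0, 0.0, 1.0]] dict_keys(['image', 'z_map', 'camera_matrix', 'pose'])
wrist [[323.1, 0.0, 279.3], [0.0, 323.1, 210.1], [0.0, 0.0, 1.0]] [[0.449, -0.849, -0.279, 0.187], [0.894, 0.426, 0.141, 0.55], [-0.001, -0.313, 0.95, 0.374], [0.0, 0.0, 0.0, 1.0]] dict_keys(['image', 'z_map', 'camera_matrix', 'pose'])
```

View pics/top0.png

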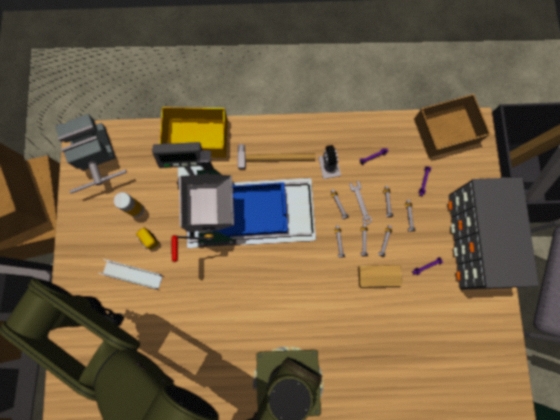

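View pics/side0.png

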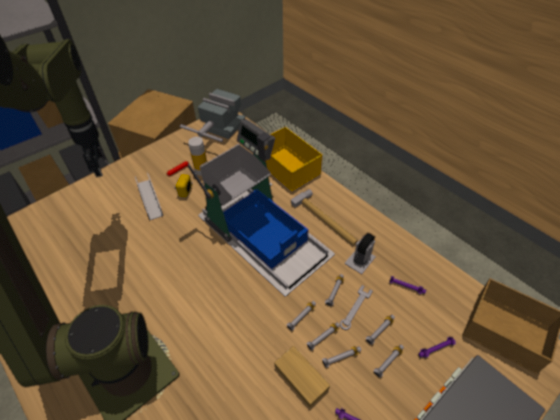

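View pics/wrist0.png

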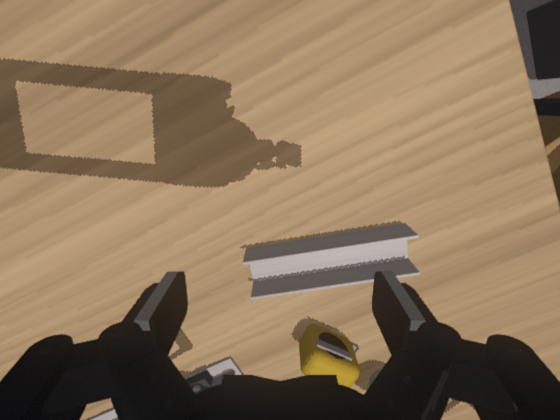

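The top view shows the hopper at (207,205), with the lane running right towards -y and the tote at (255,208). Six steel and brass bolts lie around (340..410, 200..242), the wrench is at (360,202), and the purple look-alikes are at (374,156), (425,181) and (427,266). Next I'll measure these.

```bash
cat > h.py <<'E'
import numpy as np, cv2
from rig import ctrl, vision
def ray(d,u,v):
    K=d["camera_matrix"];P=d["pose"]
    r=np.array([(u-K[0,2])/K[0,0],-(v-K[1,2])/K[1,1],-1.]);return P[:3,3],P[:3,:3]@r
def onz(d,u,v,z):
    o,r=ray(d,u,v);return o+r*(z-o[2])/r[2]
def cloud(d):
    K=d["camera_matrix"];P=d["pose"];Z=d["z_map"]
    v,u=np.mgrid[:Z.shape[0],:Z.shape[1]]
    c=np.stack([(u-K[0,2])/K[0,0]*Z,-(v-K[1,2])/K[1,1]*Z,-Z],-1)
    return c@P[:3,:3].T+P[:3,3]
def proj(d,p):
    P=d["pose"];c=P[:3,:3].T@(np.array(p)-P[:3,3]);K=d["camera_matrix"]
    return np.array([K[0,2]+K[0,0]*c[0]/-c[2],K[1,2]+K[1,1]*(-c[1])/-c[2]])
def save(name,img,box=None,f=1):
    if box: img=img[box[1]:box[3],box[0]:box[2]]
    cv2.imwrite(f"pics/{name}.png",cv2.resize(img,None,fx=f,fy=f,interpolation=cv2.INTER_CUBIC))
E
python3 - <<'E'
from h import *
import pickle
d=pickle.load(open("top0.pkl","rb"));im=d["image"];P=cloud(d)
save("topA",im,(320,140,480,280),5)
save("topB",im,(145,100,325,260),4.4) if 0 else save("topB",im,(150,140,330,270),4.4)
ds=pickle.load(open("side0.pkl","rb"));save("sideA",ds["image"],(260,250,420,400),4)
save("sideB",ds["image"],(160,130,360,290),4) if 0 else save("sideB",ds["image"],(170,130,340,290),3.7)
print("depth board",[P[v,u].round(3).tolist() for u,v in [(430,220),(300,330),(255,205),(205,195),(170,250),(300,185)]])
E
```

```text
depth board [[0.527, -0.526, 0.002], [0.166, -0.048, -0.004], [0.601, 0.093, 0.01], [0.612, 0.249, 0.134], [0.452, 0.395, -0.003], [0.669, -0.07, 0.007]]
```

View pics/topA.png

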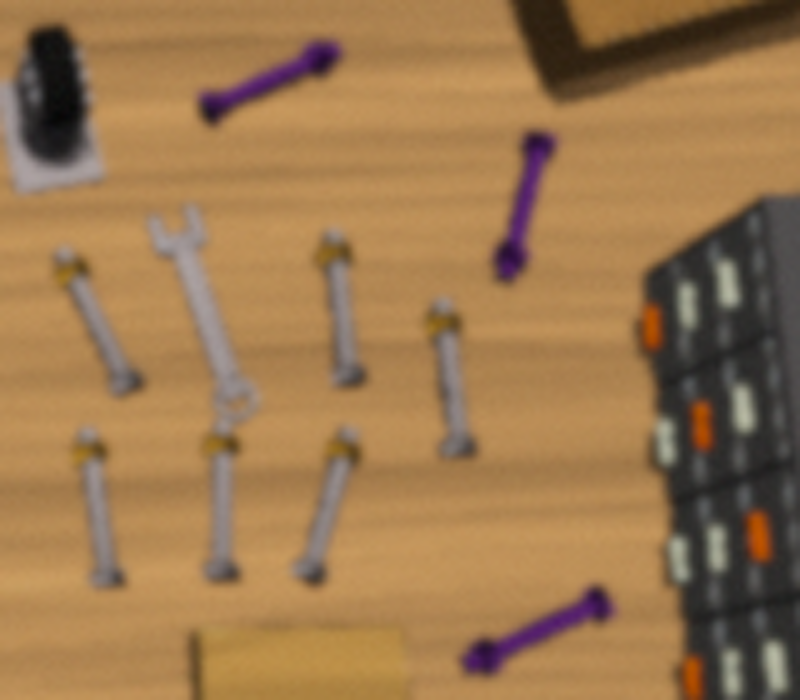

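View pics/topB.png

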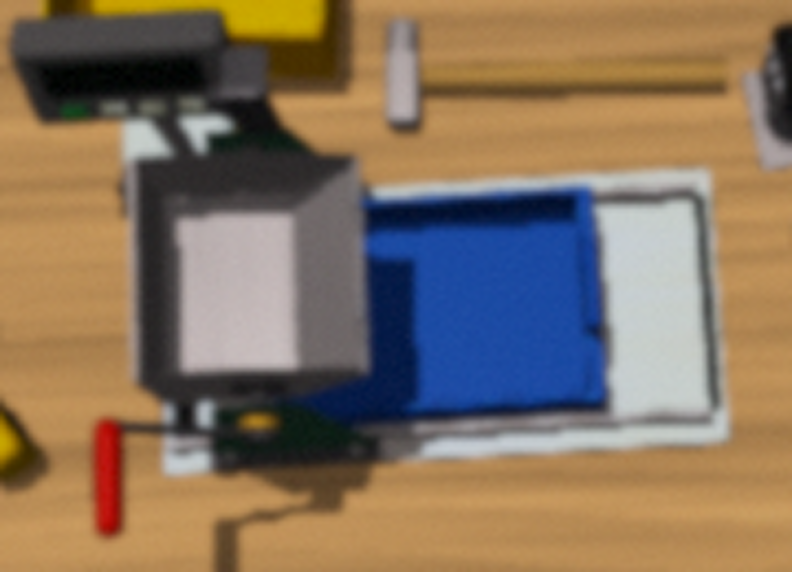

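View pics/sideA.png

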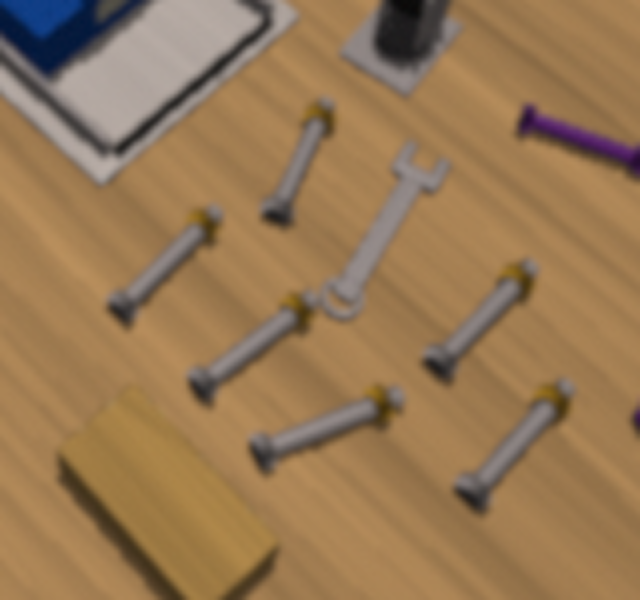

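View pics/sideB.png

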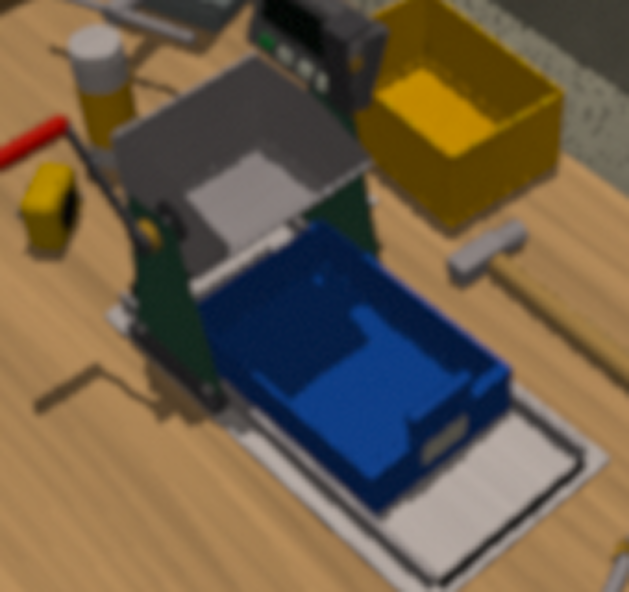

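```bash
python3 - <<'E'
from h import *
import pickle
d=pickle.load(open("top0.pkl","rb"));ds=pickle.load(open("side0.pkl","rb"))
B=dict(A=(65,250,125,382),B=(333,235,350,375),C=(443,302,459,447),D=(88,430,107,578),E=(220,425,221,572),F=(348,432,310,572))
S=dict(A=(322,105,277,210),B=(527,268,438,362),C=(564,388,472,492),D=(210,215,122,306),E=(312,298,202,386),F=(394,398,263,455))
for k,(a,b,c,e) in B.items():
    t=onz(d,320+a/5,140+b/5,.011);h=onz(d,320+c/5,140+e/5,.011)
    a,b,c,e=S[k];t2=onz(ds,260+a/4,250+b/4,.011);h2=onz(ds,260+c/4,250+e/4,.011)
    L=lambda t,h:(np.linalg.norm(t-h)*1000).round(0)
    m=(t+h)/2;m2=(t2+h2)/2
    print(k,m[:2].round(3),m2[:2].round(3),L(t,h),L(t2,h2),"ang tip dir",np.degrees(np.arctan2(*(t-h)[[1,0]])).round(1),np.degrees(np.arctan2(*(t2-h2)[[1,0]])).round(1))
p=lambda a,b,z:onz(d,150+a/4.4,140+b/4.4,z)
for n,a,b,z in [("FR",710,170,.006),("FL",729,440,.006),("BL",167,472,.006),("BR",125,120,.006),("g0",108,420,.264),("g1",110,535,.264),("toteF1",594,190,.068),("toteF0",607,408,.068)]:
    print(n,p(a,b,z).round(3))
# red mask, both views
for dd,n in((d,"top"),(ds,"side")):
    hsv=cv2.cvtColor(dd["image"],cv2.COLOR_BGR2HSV);m=((hsv[...,0]<6)|(hsv[...,0]>174))&(hsv[...,1]>180)&(hsv[...,2]>90)
    m=m.astype(np.uint8)
    k,l,st,ce=cv2.connectedComponentsWithStats(m);
    for i in range(1,k):
        if st[i,4]>30: print(n,st[i],ce[i],onz(dd,*ce[i],.266).round(3))
E
```

```text
A [ 0.597 -0.205] [ 0.596 -0.206] 104.0 100.0 ang tip dir 20.6 23.3
B [ 0.599 -0.381] [ 0.599 -0.382] 102.0 102.0 ang tip dir 1.9 1.8
C [ 0.546 -0.454] [ 0.546 -0.455] 105.0 102.0 ang tip dir 0.8 1.8
D [ 0.463 -0.199] [ 0.462 -0.2  ] 105.0 98.0 ang tip dir 3.7 5.3
E [ 0.464 -0.285] [ 0.466 -0.288] 104.0 105.0 ang tip dir -3.8 -3.5
F [ 0.458 -0.36 ] [ 0.458 -0.363] 103.0 101.0 ang tip dir -19.6 -19.1
FR [ 0.692 -0.112  0.006]
FL [ 0.469 -0.116  0.006]
BL [0.459 0.33  0.006]
BR [0.751 0.367 0.006]
g0 [0.461 0.316 0.264]
g1 [0.385 0.313 0.264]
toteF1 [ 0.661 -0.015  0.068]
toteF0 [ 0.488 -0.019  0.068]
top [172 236   6  25 124] [174.06451613 247.73387097] [0.425 0.316 0.266]
side [167 162  21  13 104] [177.53846154 168.04807692] [0.425 0.313 0.266]
```

```bash
python3 -m creep '[[0,0,-30,-0.1165],[0,0,-30,-0.1165],[0,0,-30,-0.1165],[0,0,-30,-0.1165],[-20,-35,0,0],[-20,-35,0,0],[-20,-35,0,0],[-20,-35,0,0],[-20,-35,0,0],[-20,-35,0,0],[-20,-35,0,0],[-20,-35,0,0],[-20,-35,0,0],[-20,-35,0,0],[-20,-35,0,0],[-20,-35,0,0],[-20,-35,0,0],[-20,-35,0,0],[-20,-35,0,0],[0,0,0,0]]' 0.0 100; python3 - <<'E'
from h import *
import pickle
s=ctrl.state();print(s["position"],s["orientation"].round(3))
for n in("wrist","top"):
    d=vision.get_image(n);pickle.dump(d,open(n+"1.pkl","wb"));save(n+"1",d["image"])
E
```

```text
time_s: 1.82
position: [0.5617, -0.0178, 0.3501]
orientation: [[-1.0, 0.006, 0.001], [0.006, 1.0, -0.004], [-0.001, -0.004, -1.0]]
wrist_force: [0.0, 0.5, -0.8]
width: 0.0426
[ 0.56171544 -0.01779302  0.35013093] [[-1.     0.006  0.001]
 [ 0.006  1.    -0.004]
 [-0.001 -0.004 -1.   ]]
```

View pics/wrist1.png

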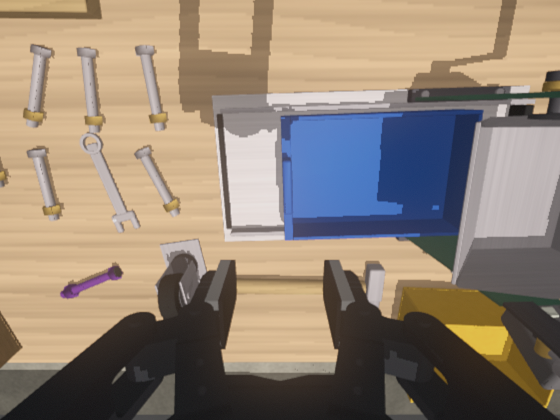

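The wrist view shows the tote's front wall at column ~285, the tab near (288,175), the front stop at column ~222 and the bucket at right (515,190). I'll take the tab and the lane from the depth map.

```bash
python3 - <<'E'
from h import *
import pickle
d=pickle.load(open("wrist1.pkl","rb"));P=cloud(d);hsv=cv2.cvtColor(d["image"],cv2.COLOR_BGR2HSV)
blue=(hsv[...,0]>100)&(hsv[...,0]<130)&(hsv[...,1]>120)
t=blue&(P[...,2]>.085)&(P[...,2]<.115);q=P[t];print("tab",len(q),q.min(0),q.max(0),np.median(q,0))
# tab rows
r=blue&(P[...,2]>.058)&(P[...,2]<.08);q=P[r];print("rim",len(q),np.percentile(q,2,0),np.percentile(q,98,0))
for lo,hi in((.0,.01),):pass
save("wrist1z",d["image"],(200,80,330,250),4.5)
# bucket floor
f=(P[...,2]>.12)&(P[...,2]<.15)&(P[...,1]>.1);q=P[f];print("bfloor",len(q),np.percentile(q,2,0),np.percentile(q,98,0))
d=pickle.load(open("top0.pkl","rb"));P=cloud(d)
f=(P[...,2]>.128)&(P[...,2]<.142)&(P[...,1]>.1)&(P[...,0]<.66)&(P[...,0]>.48);q=P[f];print("bfloor top",len(q),np.percentile(q,2,0),np.percentile(q,98,0))
E
```

```text
tab 468 [ 0.54849796 -0.01341333  0.08979874] [ 0.61743989 -0.00191114  0.10393193] [ 0.58142233 -0.0072561   0.10060152]
rim 1940 [ 0.49228668 -0.01188797  0.05859052] [0.66334083 0.2363869  0.07048947]
bfloor 10235 [0.50857322 0.2010215  0.1343417 ] [0.65049252 0.30743531 0.14657344]
bfloor top 1256 [0.51717771 0.20992114 0.12953597] [0.64633314 0.49510184 0.1409874 ]
```

View pics/wrist1z.png

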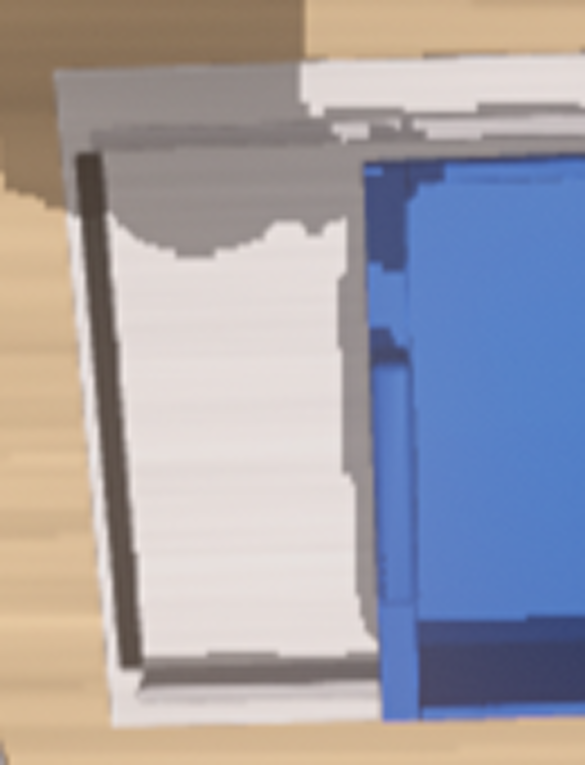

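```bash
python3 -m creep '[[-20,10,30,-0.027],[0,0,40,0],[0,0,40,0],[0,0,40,0],[0,0,40,0],[0,0,40,0],[0,0,30,0],[0,0,20,0],[0,0,0,0],[0,0,0,0]]' ; python3 - <<'E'
from h import *
d=vision.get_image("wrist");save("wrist2",d["image"])
E
```

```text
time_s: 2.75
position: [0.5769, 0.0002, 0.0706]
orientation: [[-1.0, -0.029, -0.003], [-0.029, 1.0, 0.001], [0.003, 0.001, -1.0]]
wrist_force: [-0.3, -0.4, 0.6]
width: 0.0427
```

View pics/wrist2.png

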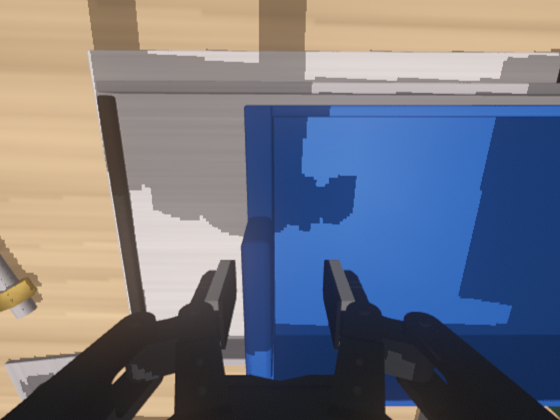

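Fingers straddle the tab (tab at columns 245-275, finger faces at ~235 and ~330), about 8 mm off-centre. I'll centre and grip.

```bash
python3 -m creep '[[-4,-8,0,0],[0,0,0,0]]'; python3 -m creep '[[0,0,0,0],[0,0,0,0],[0,0,0,0],[0,0,0,0],[0,0,0,0]]' -1 60; python3 -m creep '[[0,15,0,0],[0,20,0,0],[0,20,0,0],[0,8,0,0],[0,0,0,0],[0,0,0,0]]'
```

```text
time_s: 2.97
position: [0.5854, -0.01, 0.0737]
orientation: [[-1.0, -0.028, 0.006], [-0.028, 1.0, -0.001], [-0.006, -0.001, -1.0]]
wrist_force: [1.1, 0.2, 0.4]
width: 0.0427
time_s: 3.38
position: [0.5832, -0.0091, 0.0725]
orientation: [[-1.0, -0.027, 0.002], [-0.027, 1.0, -0.0], [-0.002, -0.0, -1.0]]
wrist_force: [-0.9, 0.1, 5.6]
width: 0.0108
time_s: 3.88
position: [0.5819, 0.0554, 0.0725]
orientation: [[-1.0, -0.028, 0.003], [-0.028, 1.0, 0.002], [-0.003, 0.002, -1.0]]
wrist_force: [-0.0, 4.3, 5.5]
width: 0.0113
```

```bash
python3 -m creep '[[0,4,0,0],[0,0,0,0]]';python3 -m creep '[[0,4,0,0],[0,0,0,0]]'
```

```text
time_s: 4.05
position: [0.5818, 0.0576, 0.0725]
orientation: [[-1.0, -0.028, 0.003], [-0.028, 1.0, -0.001], [-0.003, -0.001, -1.0]]
wrist_force: [0.0, -2.2, 6.0]
width: 0.0114
time_s: 4.22
position: [0.5817, 0.061, 0.0725]
orientation: [[-1.0, -0.028, 0.003], [-0.028, 1.0, -0.002], [-0.002, -0.002, -1.0]]
wrist_force: [-0.4, -3.4, 5.6]
width: 0.0104
```

```bash
python3 -m creep '[[0,4,0,0],[0,0,0,0]]';python3 -m creep '[[0,4,0,0],[0,0,0,0]]'
```

```text
time_s: 4.38
position: [0.5809, 0.062, 0.0725]
orientation: [[-1.0, -0.029, 0.001], [-0.029, 1.0, -0.007], [-0.001, -0.007, -1.0]]
wrist_force: [-1.9, -13.6, 8.1]
width: 0.0107
time_s: 4.55
position: [0.5803, 0.0621, 0.0725]
orientation: [[-1.0, -0.029, -0.0], [-0.029, 0.999, -0.013], [0.0, -0.013, -1.0]]
wrist_force: [-2.1, -26.4, 8.8]
width: 0.011
```

The tote is on its stop: 71 mm of travel against 70 mm predicted, with force rising to 26 N. I'll relieve, release, rise and look at the bolts.

```bash
python3 -m creep '[[0,-6,0,0],[0,0,0,0],[0,0,0,0]]'; python3 -m creep '[[0,0,0,0],[0,0,0,0],[0,0,0,0]]' 0.0 100;  python3 -m creep '[[0,0,-25,0],[0,0,-30,0],[0,0,-35,0],[0,-25,-30,0],[0,-38,-15,0],[0,-38,-15,0],[0,-38,-15,0],[0,-40,-15,0],[0,-40,0,0],[0,-40,0,0],[0,0,0,0]]'; python3 - <<'E'
from h import *
d=vision.get_image("wrist");save("wrist3",d["image"]);d=vision.get_image("top");save("top3",d["image"])
E
```

```text
time_s: 4.8
position: [0.5806, 0.0617, 0.0725]
orientation: [[-1.0, -0.027, 0.001], [-0.027, 1.0, -0.003], [-0.001, -0.003, -1.0]]
wrist_force: [-2.0, -6.9, 8.1]
width: 0.0108
time_s: 5.05
position: [0.5804, 0.0641, 0.0712]
orientation: [[-1.0, -0.027, -0.0], [-0.027, 1.0, 0.0], [0.0, 0.0, -1.0]]
wrist_force: [-0.3, -0.6, 0.2]
width: 0.0428
time_s: 5.97
position: [0.5881, -0.2014, 0.2509]
orientation: [[-1.0, -0.022, 0.001], [-0.022, 1.0, -0.005], [-0.001, -0.005, -1.0]]
wrist_force: [-0.3, 0.8, -0.8]
width: 0.0426
```

View pics/wrist3.png

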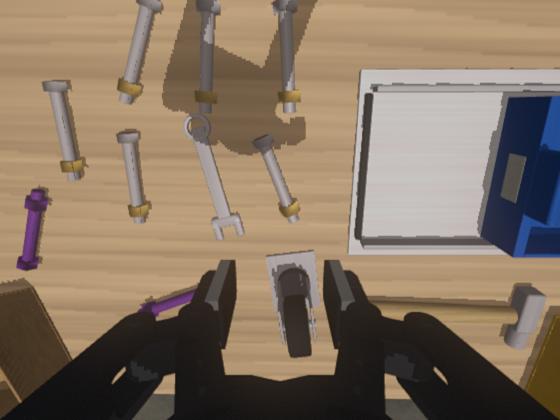

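View pics/top3.png

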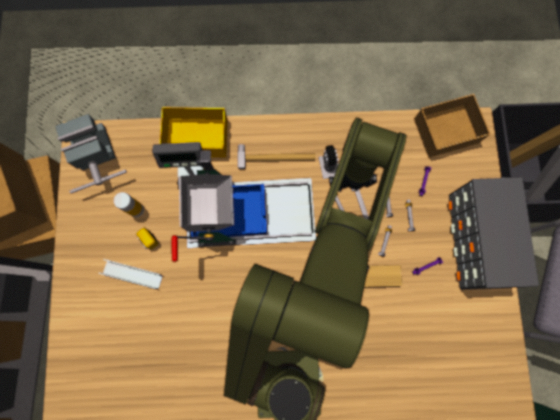

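```bash
cat >> h.py <<'E'
def bolts(d,zlo=.008,zhi=.03):
    """elongated things 8-30 mm high: centre, axis dir towards brass nut, length"""
    P=cloud(d);hsv=cv2.cvtColor(d["image"],cv2.COLOR_BGR2HSV)
    m=((P[...,2]>zlo)&(P[...,2]<zhi)&(d["z_map"]>.12)).astype(np.uint8)
    k,l,st,ce=cv2.connectedComponentsWithStats(m,connectivity=8);out=[]
    for i in range(1,k):
        if st[i,4]<60: continue
        M=l==i;q=P[M];
        (c,wh,a)=cv2.minAreaRect(q[:,:2].astype(np.float32)*1000)
        L,W=max(wh),min(wh)
        if not(70<L<135 and W<45): continue
        br=M&(hsv[...,0]>12)&(hsv[...,0]<32)&(hsv[...,1]>120)
        pu=M&(hsv[...,0]>125)&(hsv[...,0]<160)&(hsv[...,1]>80)
        pts=cv2.boxPoints((c,wh,a));e=pts[1]-pts[0] if np.linalg.norm(pts[1]-pts[0])>np.linalg.norm(pts[2]-pts[1]) else pts[2]-pts[1]
        e=e/np.linalg.norm(e); C=np.array(c)/1000
        if br.sum()>3 and (P[br][:,:2].mean(0)-C)@e<0: e=-e
        x0,y0,w,h=st[i,:4];edge=x0<=1 or y0<=1 or x0+w>=559 or y0+h>=419
        print("c",C.round(4),"L %.0f W %.0f z %.3f"%(L,W,np.percentile(q[:,2],95)),"ang %.1f"%np.degrees(np.arctan2(e[1],e[0])),"px",ce[i].round(0),"brass",int(br.sum()),"purple",int(pu.sum()),"EDGE" if edge else "")
    return out
def go(x,y,z,ang=None):
    """print the tool-frame mm and spin to TCP (x,y,z), tool x world angle deg (mod 180 nearest)"""
    s=ctrl.state();R=s["orientation"];p=s["position"]
    cur=np.degrees(np.arctan2(R[1,0],R[0,0]));sp=0
    if ang is not None:
        sp=-(((ang-cur)+90)%180-90)
    dl=np.array([x,y,z])-p;print("from",p.round(4),"yaw %.1f"%cur,"shift before spin mm",(R.T@dl*1000).round(0),"spin rad %.3f"%np.radians(sp),"j6 %.2f"%s["joint_pos"][5])
E
python3 - <<'E'
from h import *
d=vision.get_image("wrist");bolts(d);go(.596,-.2055,.12,201)
E
```

```text
c [ 0.4596 -0.3575] L 111 W 26 z 0.023 ang -19.8 px [130.  51.] brass 253 purple 0 EDGE
c [ 0.4655 -0.2829] L 110 W 25 z 0.023 ang -4.3 px [200.  55.] brass 237 purple 0 EDGE
c [ 0.4634 -0.1963] L 110 W 25 z 0.023 ang 4.4 px [280.  55.] brass 239 purple 0 EDGE
c [ 0.5461 -0.4499] L 110 W 24 z 0.023 ang 2.0 px [ 56. 130.] brass 220 purple 0 
c [ 0.5996 -0.3781] L 111 W 26 z 0.023 ang 1.8 px [126. 178.] brass 185 purple 0 
c [ 0.5972 -0.2029] L 111 W 25 z 0.023 ang 22.3 px [271. 179.] brass 186 purple 0 
c [ 0.6682 -0.5148] L 112 W 26 z 0.023 ang -18.7 px [ 24. 230.] brass 0 purple 1206 
c [ 0.7684 -0.3449] L 105 W 19 z 0.019 ang -66.6 px [167. 302.] brass 0 purple 546 
c [0.8496 0.1918] L 130 W 12 z 0.029 ang 174.1 px [543. 358.] brass 1156 purple 0 EDGE
from [ 0.5872 -0.194   0.2502] yaw -178.5 shift before spin mm [ -9. -12. 130.] spin rad -0.341 j6 -1.98
```

```bash
python3 -m creep '[[-10,-9,30,-0.121],[0,0,38,-0.121],[0,0,38,-0.121],[0,0,40,0],[0,0,40,0],[0,0,30,0],[0,0,10,0],[0,0,0,0],[0,0,0,0]]'; python3 - <<'E'
from h import *
go(.597,-.203,.005,202.3)
d=vision.get_image("wrist");save("wrist4",d["image"])
E
```

```text
time_s: 6.87
position: [0.5985, -0.2017, 0.0254]
orientation: [[-0.924, -0.382, 0.0], [-0.382, 0.924, 0.0], [-0.0, 0.0, -1.0]]
wrist_force: [0.0, -0.6, 0.2]
width: 0.0423
from [ 0.5985 -0.2017  0.0254] yaw -157.6 shift before spin mm [ 2. -1. 20.] spin rad 0.002 j6 -2.35
```

View pics/wrist4.png

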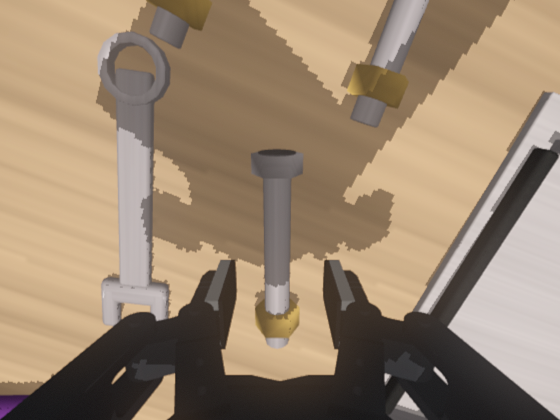

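The bolt at column 277 is centred between the jaws, and the wrench at 135 is clear. Closing on it.

```bash
python3 -m creep '[[2,-1,20,0],[0,0,0,0]]'; python3 -m creep '[[0,0,0,0],[0,0,0,0],[0,0,0,0],[0,0,0,0]]' -1 100; python3 -m creep '[[0,0,-15,0],[0,0,-35,0],[0,0,-40,0],[0,0,-40,0],[0,0,-40,0],[0,0,-40,0],[0,0,-40,0]]'
```

```text
time_s: 7.08
position: [0.5969, -0.2045, 0.0057]
orientation: [[-0.925, -0.381, 0.001], [-0.381, 0.925, -0.001], [-0.001, -0.001, -1.0]]
wrist_force: [-0.1, 1.0, 0.2]
width: 0.0421
time_s: 7.42
position: [0.5976, -0.2048, 0.0073]
orientation: [[-0.925, -0.38, 0.003], [-0.38, 0.925, -0.001], [-0.002, -0.002, -1.0]]
wrist_force: [-1.1, 0.4, 5.6]
width: 0.0096
time_s: 8.0
position: [0.5958, -0.2042, 0.258]
orientation: [[-0.925, -0.38, 0.001], [-0.38, 0.925, -0.0], [-0.001, -0.001, -1.0]]
wrist_force: [-0.1, -1.3, -2.4]
width: 0.0098
```

```bash
python3 -m creep '[[0,0,-5,0.0925],[0,0,-5,0.0925],[0,0,-5,0.0925],[0,0,0,0.0925],[5,38,0,0],[5,38,0,0],[0,39,0,0],[0,39,0,0],[0,39,0,0],[0,39,0,0],[0,39,0,0],[0,39,0,0],[0,39,0,0],[0,39,0,0],[0,39,0,0],[0,35,0,0],[0,0,0,0],[0,0,0,0]]'; python3 - <<'E'
from h import *
go(.576,.259,.165,181.2)
d=vision.get_image("wrist");save("wrist5",d["image"])
E
```

```text
time_s: 9.5
position: [0.5764, 0.2594, 0.2704]
orientation: [[-1.0, -0.024, 0.0], [-0.024, 1.0, 0.0], [-0.0, 0.0, -1.0]]
wrist_force: [-0.5, -0.9, -2.3]
width: 0.0101
from [0.5764 0.2594 0.2704] yaw -178.6 shift before spin mm [  0.  -0. 105.] spin rad 0.003 j6 -1.24
```

View pics/wrist5.png

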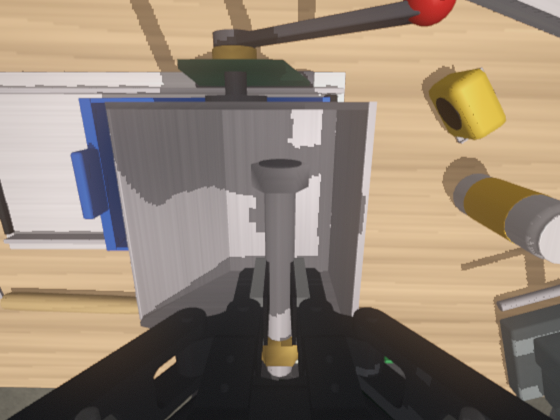

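The bolt is held level over the bucket (head at (278,172), bucket side at row ~103). Lowering and releasing.

```bash
python3 -m creep '[[0,0,35,0],[0,0,35,0],[0,0,35,0],[0,0,0,0]]'; python3 -m creep '[[0,0,0,0],[0,0,0,0]]' -0.3; python3 -m creep '[[0,0,-35,0],[0,0,-35,0],[0,0,-35,0],[0,0,0,0]]'; python3 - <<'E'
from h import *
d=vision.get_image("wrist");save("wrist6",d["image"])
E
```

```text
time_s: 9.88
position: [0.5748, 0.2515, 0.16]
orientation: [[-1.0, -0.018, -0.007], [-0.018, 1.0, -0.008], [0.007, -0.008, -1.0]]
wrist_force: [-0.8, -1.2, -2.3]
width: 0.0093
time_s: 10.05
position: [0.5768, 0.2505, 0.1647]
orientation: [[-1.0, -0.018, -0.002], [-0.018, 1.0, -0.009], [0.002, -0.009, -1.0]]
wrist_force: [-1.8, -13.3, 6.3]
width: 0.0299
time_s: 10.38
position: [0.5815, 0.2567, 0.2794]
orientation: [[-1.0, -0.018, 0.015], [-0.018, 1.0, 0.005], [-0.015, 0.004, -1.0]]
wrist_force: [1.4, -0.6, 0.4]
width: 0.0298
```

View pics/wrist6.png

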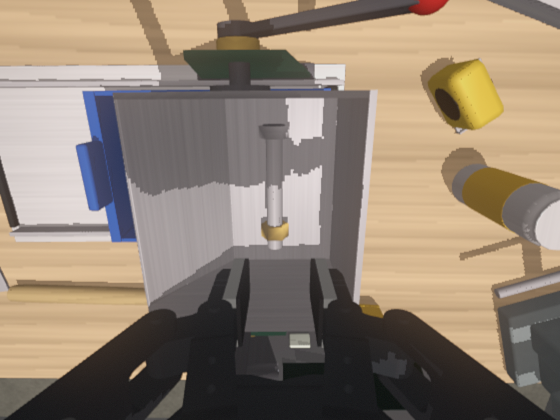

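```bash
python3 -m creep '[[0,-39,0,0],[0,-39,0,0],[13,-38,0,0],[13,-38,0,-0.052],[13,-38,0,0],[13,-38,0,0],[13,-38,0,0],[13,-38,0,0],[13,-37,15,0],[13,-37,15,0],[13,-37,15,0],[10,-36,15,0],[0,0,30,0],[0,0,35,0],[0,0,0,0],[0,0,0,0]]' 0; python3 - <<'E'
from h import *
d=vision.get_image("wrist");save("wrist7",d["image"]);bolts(d)
go(.463,-.196,.005,184.4)
E
```

```text
time_s: 11.77
position: [0.4724, -0.2016, 0.1437]
orientation: [[-0.998, -0.07, -0.006], [-0.07, 0.998, 0.003], [0.005, 0.003, -1.0]]
wrist_force: [0.1, -0.4, 0.4]
width: 0.0426
c [ 0.4589 -0.3579] L 111 W 26 z 0.023 ang -20.3 px [ 99. 168.] brass 424 purple 0 
c [ 0.4628 -0.196 ] L 111 W 25 z 0.023 ang 4.7 px [285. 185.] brass 372 purple 0 
c [ 0.5457 -0.4504] L 111 W 25 z 0.023 ang 1.8 px [ 10. 266.] brass 399 purple 0 EDGE
c [ 0.59  -0.378] L 93 W 25 z 0.023 ang 1.6 px [ 89. 297.] brass 52 purple 0 
from [ 0.4744 -0.2021  0.1454] yaw -175.9 shift before spin mm [ 11.   7. 140.] spin rad -0.005 j6 -2.13
```

View pics/wrist7.png

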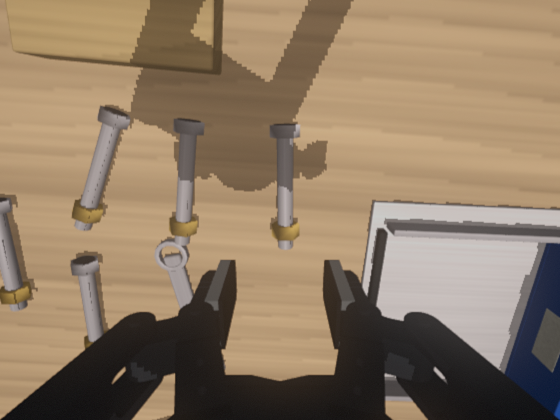

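Bolt D at (285,185) measures (0.463,-0.196), unchanged. Picking it up.

```bash
python3 -m creep '[[11,6,30,0],[0,0,38,0],[0,0,38,0],[0,0,25,0],[0,0,9,0],[0,0,0,0],[0,0,0,0]]'; python3 -c "
from h import *
go(.463,-.196,.005,184.5)"
```

```text
time_s: 12.4
position: [0.4655, -0.1972, 0.0067]
orientation: [[-0.997, -0.073, 0.002], [-0.073, 0.997, -0.001], [-0.002, -0.001, -1.0]]
wrist_force: [-1.0, 0.5, 0.1]
width: 0.0429
from [ 0.4655 -0.1972  0.0067] yaw -175.8 shift before spin mm [2. 1. 2.] spin rad -0.006 j6 -2.13
```

```bash
python3 -m creep '[[0,0,0,0],[0,0,0,0],[0,0,0,0],[0,0,0,0]]' -1 100; python3 -m creep '[[0,0,-15,0],[0,0,-35,0],[0,0,-40,0],[0,0,-40,0],[0,0,-40,0],[0,0,-40,0],[0,0,-40,0],[0,0,-18,0.055]]';python3 -m creep '[[-15,36,0,0],[-15,36,0,0],[-15,36,0,0],[-15,36,0,0],[-15,36,0,0],[-15,36,0,0],[-15,36,0,0],[-15,36,0,0],[0,36,0,0],[0,36,0,0],[0,36,0,0],[0,38,0,0],[0,0,0,0],[0,0,0,0]]'; python3 - <<'E'
from h import *
go(.576,.239,.165,181.2)
d=vision.get_image("wrist");save("wrist8",d["image"])
E
```

```text
time_s: 12.73
position: [0.4655, -0.1974, 0.0076]
orientation: [[-0.997, -0.072, 0.004], [-0.072, 0.997, -0.002], [-0.004, -0.002, -1.0]]
wrist_force: [-0.6, 0.4, 8.1]
width: 0.0098
time_s: 13.4
position: [0.4656, -0.1976, 0.2802]
orientation: [[-1.0, -0.017, 0.009], [-0.017, 1.0, -0.005], [-0.009, -0.005, -1.0]]
wrist_force: [0.5, -0.0, -1.8]
width: 0.0101
time_s: 14.57
position: [0.5756, 0.2415, 0.2737]
orientation: [[-1.0, -0.021, 0.0], [-0.021, 1.0, 0.0], [-0.0, 0.0, -1.0]]
wrist_force: [0.6, -0.3, -2.5]
width: 0.0093
from [0.5756 0.2415 0.2737] yaw -178.8 shift before spin mm [ -0.  -2. 109.] spin rad 0.000 j6 -1.26
```

View pics/wrist8.png

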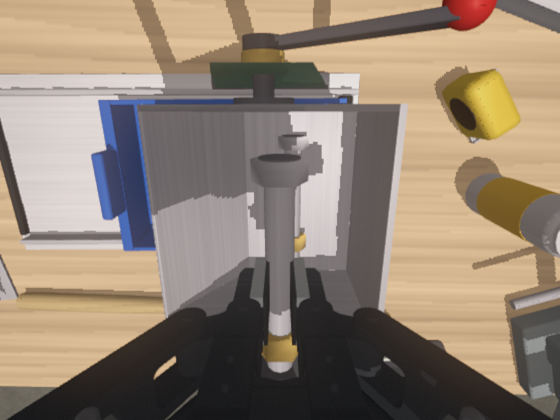

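```bash
python3 -m creep '[[0,-6,30,0],[0,0,38,0],[0,0,30,0],[0,0,9,0],[0,0,0,0]]'; python3 -m creep '[[0,0,0,0],[0,0,0,0]]' -0.3; python3 -m creep '[[0,0,-35,0],[0,0,-35,0],[0,0,-37,0],[0,-37,0,0],[0,-37,0,0]]';python3 -m creep '[[0,-37,0,0],[12,-37,0,0],[12,-37,0,0],[12,-37,0,0],[12,-37,0,0],[12,-37,0,0],[12,-37,0,0],[12,-37,0,0],[12,-37,0,0],[12,-37,0,0],[12,-37,20,0],[12,-36,20,0],[0,0,30,0.091],[0,0,30,0],[0,0,20,0],[0,0,0,0],[0,0,0,0]]' 0; python3 - <<'E'
from h import *
d=vision.get_image("wrist");save("wrist9",d["image"]);bolts(d)
go(.4655,-.284,.005,176)
E
```

```text
time_s: 15.03
position: [0.5743, 0.231, 0.1636]
orientation: [[-1.0, -0.015, -0.006], [-0.015, 1.0, -0.003], [0.006, -0.002, -1.0]]
wrist_force: [-0.7, 0.5, -1.8]
width: 0.0092
time_s: 15.2
position: [0.5785, 0.2333, 0.1689]
orientation: [[-1.0, -0.016, 0.005], [-0.016, 1.0, 0.001], [-0.005, 0.001, -1.0]]
wrist_force: [0.9, 0.5, -0.6]
width: 0.0293
time_s: 15.62
position: [0.5812, 0.1609, 0.2803]
orientation: [[-1.0, -0.021, 0.013], [-0.021, 1.0, 0.003], [-0.014, 0.003, -1.0]]
wrist_force: [0.5, -0.2, -0.6]
width: 0.0297
time_s: 17.03
position: [0.4548, -0.2838, 0.1562]
orientation: [[-0.997, 0.074, 0.001], [0.074, 0.997, -0.001], [-0.001, -0.001, -1.0]]
wrist_force: [1.2, -0.6, 0.5]
width: 0.0428
c [ 0.3594 -0.4831] L 91 W 26 z 0.023 ang -70.1 px [ 43. 100.] brass 0 purple 1870 EDGE
c [ 0.4588 -0.3579] L 111 W 26 z 0.023 ang -20.3 px [200. 201.] brass 331 purple 0 
c [ 0.4953 -0.0616] L 79 W 18 z 0.030 ang -88.7 px [518. 216.] brass 0 purple 0 EDGE
c [ 0.5617 -0.0982] L 134 W 19 z 0.018 ang 1.9 px [466. 278.] brass 0 purple 0 
c [ 0.5344 -0.4513] L 89 W 25 z 0.023 ang 1.8 px [116. 275.] brass 2 purple 0 
c [ 0.6729 -0.021 ] L 73 W 10 z 0.029 ang -87.6 px [531. 370.] brass 0 purple 0 EDGE
from [ 0.4557 -0.2842  0.1572] yaw 175.8 shift before spin mm [ -9.   1. 152.] spin rad -0.004 j6 -2.13
```

View pics/wrist9.png

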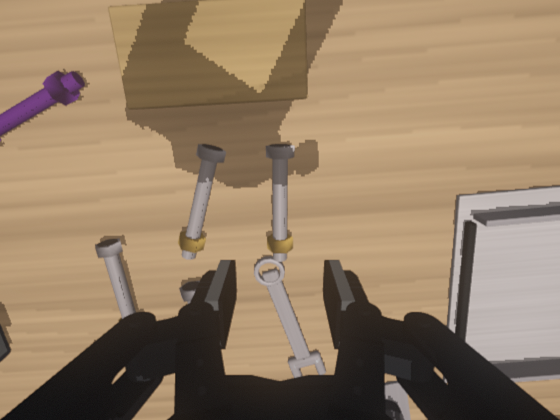

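Bolt E is at column 280 (rows 145-258), where I expected it; the wrench ring at (268,272) stays beyond the jaws.

```bash
python3 -c "
import h,cv2
d=h.vision.get_image('wrist')
print(h.onz(d,281,150,.015),h.onz(d,280,259,.011))"; python3 -m creep '[[-8,0,30,0],[0,0,38,0],[0,0,38,0],[0,0,30,0],[0,0,15,0],[0,0,0,0],[0,0,0,0]]'; python3 -c "
from h import *
go(.464,-.284,.005,176)"
```

```text
[ 0.41519402 -0.27921682  0.015     ] [ 0.5229464  -0.28793743  0.011     ]
time_s: 17.72
position: [0.4637, -0.2843, 0.0049]
orientation: [[-0.997, 0.073, 0.002], [0.073, 0.997, -0.001], [-0.002, -0.001, -1.0]]
wrist_force: [0.7, 0.7, -0.3]
width: 0.0428
from [ 0.4637 -0.2843  0.0049] yaw 175.8 shift before spin mm [-0.  0. -0.] spin rad -0.003 j6 -2.13
```

```bash
python3 -m creep '[[0,0,0,0],[0,0,0,0],[0,0,0,0],[0,0,0,0]]' -1 100; python3 -m creep '[[0,0,-15,0],[0,0,-35,0],[0,0,-40,0],[0,0,-40,0],[0,0,-40,0],[0,0,-40,0],[0,0,-40,0],[0,0,-18,-0.094]]';python3 -m creep '[[-15,37,0,0],[-15,37,0,0],[-15,37,0,0],[-15,37,0,0],[-15,37,0,0],[-15,37,0,0],[-15,37,0,0],[-15,37,0,0],[-3,37,0,0],[0,37,0,0],[0,37,0,0],[0,37,0,0],[0,37,0,0],[0,37,0,0],[0,3,0,0],[0,0,0,0],[0,0,0,0]]'; python3 - <<'E'
from h import *
go(.576,.239,.165,181.2)
d=vision.get_image("wrist");save("wrist10",d["image"])
E
```

```text
time_s: 18.05
position: [0.464, -0.2848, 0.0064]
orientation: [[-0.997, 0.074, 0.004], [0.074, 0.997, -0.003], [-0.004, -0.003, -1.0]]
wrist_force: [0.1, 1.2, 7.5]
width: 0.01
time_s: 18.72
position: [0.4639, -0.2849, 0.2791]
orientation: [[-1.0, -0.021, 0.009], [-0.021, 1.0, -0.006], [-0.009, -0.007, -1.0]]
wrist_force: [1.6, -1.0, -1.6]
width: 0.0098
time_s: 20.13
position: [0.5742, 0.2396, 0.2723]
orientation: [[-1.0, -0.021, 0.0], [-0.021, 1.0, -0.001], [-0.0, -0.001, -1.0]]
wrist_force: [0.1, -1.2, -2.1]
width: 0.0096
from [0.5742 0.2396 0.2723] yaw -178.8 shift before spin mm [ -2.  -1. 107.] spin rad 0.001 j6 -1.26
```

View pics/wrist10.png

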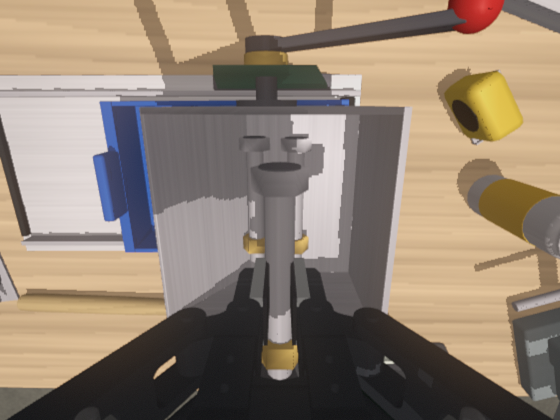

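```bash
python3 -m creep '[[-2,8,30,0],[0,0,38,0],[0,0,26,0],[0,0,0,0],[0,0,0,0]]'; python3 -m creep '[[0,0,0,0],[0,0,0,0]]' -0.3; python3 -m creep '[[0,0,-35,0],[0,0,-35,0],[0,0,-30,0],[0,-38,0,0],[0,-38,0,0]]';python3 -m creep '[[0,-38,0,0],[12,-38,0,0],[12,-38,0,0],[12,-38,0,0],[12,-38,0,0],[12,-38,0,0],[12,-38,0,0],[12,-38,0,0],[12,-38,0,0],[12,-38,0,0],[12,-38,0,0],[12,-38,0,0],[0,-38,0,0],[0,-38,20,0],[0,0,30,0.125],[0,0,30,0.125],[0,0,30,0.12],[0,0,0,0],[0,0,0,0]]' 0; python3 - <<'E'
from h import *
d=vision.get_image("wrist");save("wrist11",d["image"]);bolts(d)
go(.459,-.358,.005,160)
E
```

```text
time_s: 20.6
position: [0.5756, 0.2457, 0.1768]
orientation: [[-1.0, -0.018, -0.004], [-0.018, 1.0, -0.002], [0.004, -0.002, -1.0]]
wrist_force: [0.7, -0.7, -1.5]
width: 0.0095
time_s: 20.77
position: [0.5788, 0.2477, 0.1809]
orientation: [[-1.0, -0.019, 0.005], [-0.019, 1.0, 0.002], [-0.005, 0.002, -1.0]]
wrist_force: [0.2, -1.2, -0.7]
width: 0.0299
time_s: 21.18
position: [0.5811, 0.1732, 0.2841]
orientation: [[-1.0, -0.024, 0.012], [-0.024, 1.0, 0.003], [-0.012, 0.003, -1.0]]
wrist_force: [0.2, -1.3, -0.5]
width: 0.03
time_s: 22.77
position: [0.4567, -0.3619, 0.1692]
orientation: [[-0.94, 0.34, -0.0], [0.34, 0.94, 0.0], [0.0, 0.0, -1.0]]
wrist_force: [0.8, 0.2, 0.6]
width: 0.0426
c [ 0.3645 -0.4925] L 111 W 25 z 0.023 ang -67.8 px [111. 147.] brass 0 purple 2155 
c [ 0.4591 -0.3581] L 111 W 25 z 0.023 ang -20.1 px [283. 189.] brass 310 purple 0 
c [ 0.6021 -0.2827] L 75 W 16 z 0.009 ang 14.5 px [394. 288.] brass 0 purple 0 
c [ 0.5997 -0.3785] L 113 W 25 z 0.023 ang 1.7 px [308. 313.] brass 246 purple 0 
from [ 0.4579 -0.3627  0.1708] yaw 160.1 shift before spin mm [  1.   5. 166.] spin rad 0.003 j6 -1.97
```

View pics/wrist11.png

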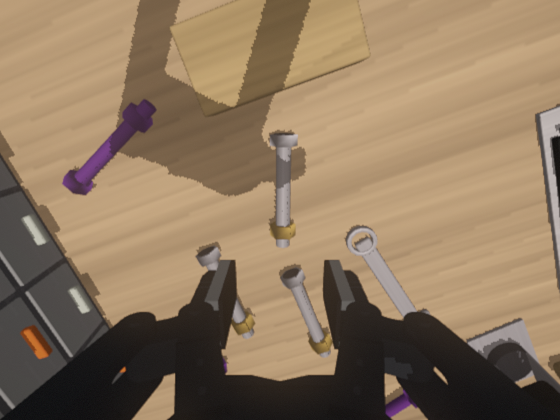

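Bolt F is at (283,189), in line with the jaws. Picking it.

```bash
python3 -m creep '[[0,4,35,0],[0,0,39,0],[0,0,39,0],[0,0,33,0],[0,0,19,0],[0,0,0,0],[0,0,0,0]]'; python3 -c "
from h import *
go(.459,-.358,.005,160)"
```

```text
time_s: 23.4
position: [0.4599, -0.3591, 0.0051]
orientation: [[-0.94, 0.341, 0.002], [0.341, 0.94, -0.002], [-0.003, -0.001, -1.0]]
wrist_force: [0.5, -0.4, 0.8]
width: 0.0427
from [ 0.4599 -0.3591  0.0051] yaw 160.1 shift before spin mm [1. 1. 0.] spin rad 0.001 j6 -1.96
```

```bash
python3 -m creep '[[0,0,0,0],[0,0,0,0],[0,0,0,0],[0,0,0,0]]' -1 100; python3 -m creep '[[0,0,-15,0],[0,0,-35,0],[0,0,-40,0],[0,0,-40,-0.092],[0,0,-40,-0.092],[0,0,-40,-0.092],[0,0,-40,-0.092],[0,0,-20,0]]';python3 -m creep '[[-15,37,0,0],[-15,37,0,0],[-15,37,0,0],[-15,37,0,0],[-15,37,0,0],[-15,37,0,0],[-15,37,0,0],[-15,37,0,0],[-8,37,0,0],[0,37,0,0],[0,37,0,0],[0,37,0,0],[0,37,0,0],[0,37,0,0],[0,37,0,0],[0,37,0,0],[0,0,0,0],[0,0,0,0]]'; python3 - <<'E'
from h import *
go(.576,.239,.165,181.2)
d=vision.get_image("wrist");save("wrist12",d["image"])
E
```

```text
time_s: 23.73
position: [0.4601, -0.3596, 0.0066]
orientation: [[-0.94, 0.342, 0.005], [0.342, 0.94, -0.004], [-0.006, -0.002, -1.0]]
wrist_force: [0.8, 1.0, 8.8]
width: 0.0101
time_s: 24.4
position: [0.4596, -0.3592, 0.2809]
orientation: [[-1.0, -0.023, 0.008], [-0.023, 1.0, -0.007], [-0.008, -0.007, -1.0]]
wrist_force: [0.3, 0.6, -0.8]
width: 0.0097
time_s: 25.9
position: [0.5747, 0.2385, 0.2744]
orientation: [[-1.0, -0.022, 0.001], [-0.022, 1.0, 0.0], [-0.001, 0.0, -1.0]]
wrist_force: [0.0, -0.9, -1.8]
width: 0.0094
from [0.5747 0.2385 0.2744] yaw -178.7 shift before spin mm [ -1.   0. 109.] spin rad 0.001 j6 -1.27
```

View pics/wrist12.png

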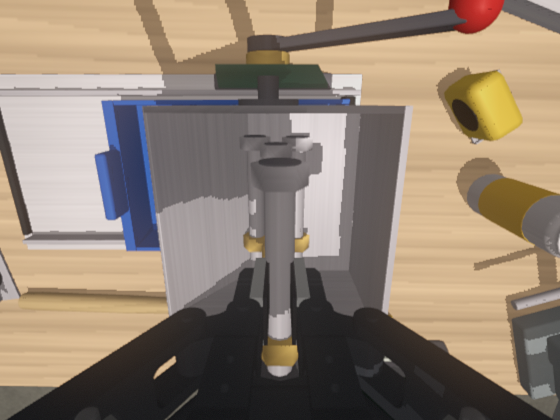

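```bash
python3 -m creep '[[-1,13,30,0],[0,0,35,0],[0,0,22,0],[0,0,0,0],[0,0,0,0]]'; python3 -m creep '[[0,0,0,0],[0,0,0,0]]' -0.3; python3 -m creep '[[0,0,-35,0],[0,0,-35,0],[0,0,-17,0],[0,-38,0,0],[0,-38,0,0],[0,0,0,0]]'; python3 - <<'E'
from h import *
d=vision.get_image("wrist");save("wrist13",d["image"])
d=vision.get_image("top");save("top13",d["image"],(150,140,330,270),4.4)
go(.5995,-.378,.17,181.7)
E
```

```text
time_s: 26.37
position: [0.5754, 0.2475, 0.1858]
orientation: [[-1.0, -0.017, -0.003], [-0.017, 1.0, -0.001], [0.003, -0.001, -1.0]]
wrist_force: [0.8, -0.6, -0.9]
width: 0.0099
time_s: 26.53
position: [0.5782, 0.2492, 0.1893]
orientation: [[-1.0, -0.017, 0.005], [-0.017, 1.0, 0.002], [-0.005, 0.002, -1.0]]
wrist_force: [0.2, 0.6, 0.5]
width: 0.0298
time_s: 27.03
position: [0.5788, 0.1677, 0.277]
orientation: [[-1.0, -0.014, 0.006], [-0.014, 1.0, -0.004], [-0.006, -0.004, -1.0]]
wrist_force: [-0.8, 0.1, 0.7]
width: 0.03
from [0.5786 0.1721 0.2761] yaw -179.1 shift before spin mm [ -12. -551.  105.] spin rad -0.014 j6 -1.37
```

View pics/wrist13.png

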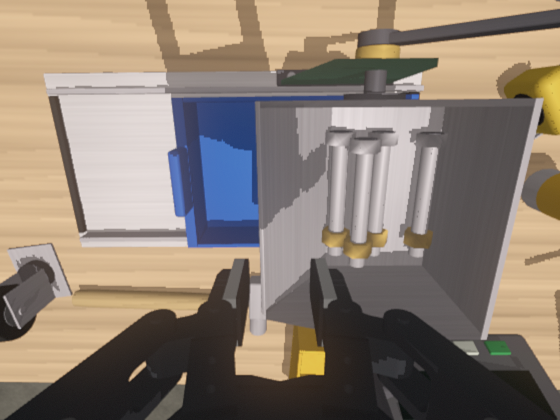

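Four bolts are in the bucket, one of them lying at the back (425,190). Next is bolt B.

```bash
python3 -m creep '[[0,-38,0,0],[0,-38,0,0],[0,-38,0,0],[0,-38,0,0],[-2,-38,0,0],[-2,-38,0,0],[-2,-38,0,0],[-2,-38,0,0],[-2,-38,0,0],[-2,-38,0,0],[0,-38,20,0],[0,-38,20,0],[0,-38,20,-0.014],[0,-38,20,0],[0,-19,20,0],[0,0,0,0],[0,0,0,0]]' 0; python3 - <<'E'
from h import *
d=vision.get_image("wrist");save("wrist14",d["image"]);bolts(d)
go(.5995,-.378,.005,181.7)
E
```

```text
time_s: 28.55
position: [0.6004, -0.3728, 0.1745]
orientation: [[-1.0, -0.031, -0.001], [-0.031, 1.0, 0.002], [0.001, 0.002, -1.0]]
wrist_force: [0.6, 0.3, 0.2]
width: 0.043
c [ 0.546  -0.4517] L 111 W 26 z 0.023 ang 1.8 px [194. 125.] brass 319 purple 0 
c [ 0.5993 -0.3782] L 110 W 24 z 0.023 ang 2.0 px [272. 185.] brass 295 purple 0 
c [ 0.6228 -0.1022] L 135 W 32 z 0.026 ang 16.9 px [547. 226.] brass 0 purple 0 EDGE
c [ 0.6681 -0.5155] L 112 W 25 z 0.023 ang -19.3 px [138. 249.] brass 0 purple 1505 
c [ 0.7755 -0.3514] L 90 W 24 z 0.023 ang -70.7 px [290. 339.] brass 0 purple 995 
c [ 0.7728 -0.0825] L 79 W 23 z 0.027 ang 88.8 px [531. 345.] brass 0 purple 0 EDGE
from [ 0.6011 -0.3721  0.176 ] yaw -178.2 shift before spin mm [  2.  -6. 171.] spin rad 0.002 j6 -2.22
```

View pics/wrist14.png

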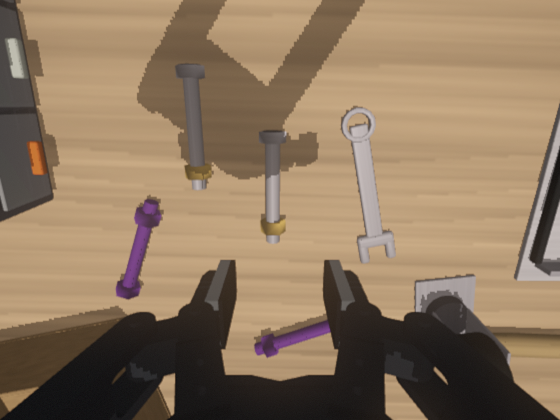

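Bolt B at (272,185) measures (0.5993,-0.3782), unmoved.

```bash
python3 -m creep '[[2,-6,35,0],[0,0,39,0],[0,0,39,0],[0,0,36,0],[0,0,21,0],[0,0,0,0],[0,0,0,0]]'; python3 -c "
from h import *
go(.5995,-.378,.005,181.7)"
```

```text
time_s: 29.18
position: [0.5994, -0.3771, 0.0065]
orientation: [[-0.999, -0.034, -0.0], [-0.034, 0.999, 0.001], [0.0, 0.001, -1.0]]
wrist_force: [-0.0, 0.7, 1.3]
width: 0.0427
from [ 0.5994 -0.3771  0.0065] yaw -178.0 shift before spin mm [-0. -1.  1.] spin rad 0.004 j6 -2.23
```

```bash
python3 -m creep '[[0,0,0,0],[0,0,0,0],[0,0,0,0],[0,0,0,0]]' -1 100; python3 -m creep '[[0,0,-15,0],[0,0,-35,0],[0,0,-40,0],[0,0,-40,0.012],[0,0,-40,0],[0,0,-40,0],[0,0,-40,0],[0,0,-20,0]]';python3 -m creep '[[2,38,0,0],[2,38,0,0],[2,38,0,0],[2,38,0,0],[2,38,0,0],[0,38,0,0],[0,38,0,0],[0,38,0,0],[0,38,0,0],[0,38,0,0],[0,38,0,0],[0,38,0,0],[0,38,0,0],[0,38,0,0],[0,38,0,0],[0,38,0,0],[0,10,0,0],[0,0,0,0],[0,0,0,0]]'; python3 - <<'E'
from h import *
go(.576,.244,.19,181.2)
d=vision.get_image("wrist");save("wrist15",d["image"])
E
```

```text
time_s: 29.52
position: [0.6008, -0.3797, 0.0097]
orientation: [[-0.999, -0.032, 0.005], [-0.032, 0.999, -0.003], [-0.005, -0.003, -1.0]]
wrist_force: [-0.4, 1.8, 5.8]
width: 0.0093
time_s: 30.18
position: [0.6, -0.38, 0.2844]
orientation: [[-1.0, -0.02, 0.009], [-0.02, 1.0, -0.007], [-0.009, -0.007, -1.0]]
wrist_force: [0.3, -0.1, -1.4]
width: 0.0091
time_s: 31.77
position: [0.5757, 0.2391, 0.2767]
orientation: [[-1.0, -0.022, 0.001], [-0.022, 1.0, -0.001], [-0.001, -0.001, -1.0]]
wrist_force: [-0.3, 0.1, -1.8]
width: 0.0093
from [0.5757 0.2391 0.2767] yaw -178.7 shift before spin mm [-0.  5. 87.] spin rad 0.001 j6 -1.27
```

View pics/wrist15.png

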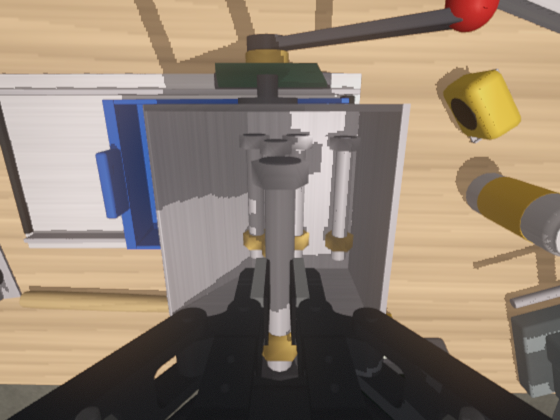

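```bash
python3 -m creep '[[0,13,30,0],[0,0,35,0],[0,0,22,0],[0,0,0,0],[0,0,0,0]]'; python3 -m creep '[[0,0,0,0],[0,0,0,0]]' -0.3; python3 -m creep '[[0,0,-35,0],[0,0,-35,0],[0,0,-17,0],[0,-38,0,0],[0,-38,0,0],[0,0,0,0]]'; python3 - <<'E'
from h import *
d=vision.get_image("wrist");save("wrist16",d["image"])
go(.546,-.4515,.17,181.8)
E
```

```text
time_s: 32.23
position: [0.5751, 0.2498, 0.188]
orientation: [[-1.0, -0.018, -0.003], [-0.018, 1.0, -0.001], [0.003, -0.001, -1.0]]
wrist_force: [0.6, -0.7, -2.4]
width: 0.0092
time_s: 32.4
position: [0.5778, 0.2516, 0.1917]
orientation: [[-1.0, -0.019, 0.005], [-0.019, 1.0, 0.002], [-0.005, 0.002, -1.0]]
wrist_force: [0.8, -0.3, -0.1]
width: 0.0293
time_s: 32.9
position: [0.5786, 0.1702, 0.2795]
orientation: [[-1.0, -0.016, 0.006], [-0.016, 1.0, -0.003], [-0.006, -0.003, -1.0]]
wrist_force: [0.1, -0.3, -1.2]
width: 0.0301
from [0.5785 0.1729 0.279 ] yaw -179.1 shift before spin mm [  43. -624.  109.] spin rad -0.015 j6 -1.37
```

View pics/wrist16.png

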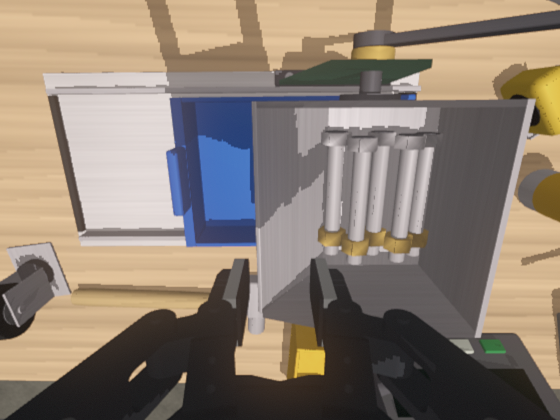

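Five bolts are in the bucket. Now the last one, C.

```bash
python3 -m creep '[[0,-39,0,0],[0,-39,0,0],[0,-39,0,0],[4,-39,0,0],[4,-39,0,0],[4,-39,0,0],[4,-39,0,0],[4,-39,0,0],[4,-39,0,0],[4,-39,0,0],[4,-39,0,0],[4,-39,0,0],[3,-39,20,0],[2,-39,20,-0.015],[2,-39,20,0],[0,-39,20,0],[0,0,30,0],[0,0,0,0],[0,0,0,0]]' 0; python3 - <<'E'
from h import *
d=vision.get_image("wrist");save("wrist17",d["image"]);bolts(d)
go(.546,-.4515,.005,181.8)
E
```

```text
time_s: 34.53
position: [0.5478, -0.4402, 0.1688]
orientation: [[-0.999, -0.035, -0.002], [-0.035, 0.999, 0.003], [0.002, 0.003, -1.0]]
wrist_force: [0.1, -0.5, -0.1]
width: 0.0428
c [ 0.5458 -0.4517] L 111 W 25 z 0.023 ang 1.9 px [266. 185.] brass 310 purple 0 
c [ 0.5784 -0.2872] L 118 W 30 z 0.010 ang 17.4 px [426. 215.] brass 0 purple 0 
from [ 0.5489 -0.4404  0.1708] yaw -178.0 shift before spin mm [  3. -11. 166.] spin rad 0.004 j6 -2.34
```

View pics/wrist17.png

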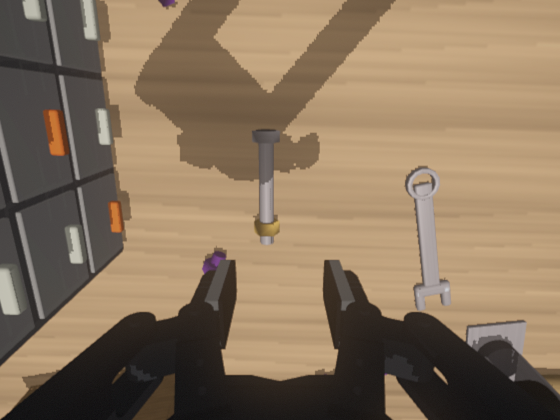

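```bash
python3 - <<'E'
from h import *
P=cloud(vision.get_image("wrist"))
q=P[(P[...,1]<-.48)&(P[...,2]>.03)&(P[...,0]<.62)];print(len(q),q[:,1].max(),q[q[:,1].argmax()],q[:,2].max(), q[q[:,1]>-.56][:,2].max() if (q[:,1]>-.56).any() else None)
E
```

```text
41145 -0.48000205195339085 [ 0.54437924 -0.48000205  0.22253429] 0.2601133262833446 0.2601133262833446
```

```bash
python3 - <<'E'
from h import *
P=cloud(vision.get_image("wrist"))[:300,:200]
q=P[(P[...,2]>.03)];print(len(q),q[:,1].max(),q[q[:,1].argmax()])
for z in (.05,.08,.11,.14,.17):
    r=q[(q[:,2]>z-.015)&(q[:,2]<z+.015)]; print(z,len(r),np.percentile(r[:,1],99) if len(r) else None)
E
```

```text
29958 -0.4428116773752728 [ 0.46942263 -0.44281168  0.31521341]
0.05 6655 -0.5952355186659204
0.08 6890 -0.5867475862964516
0.11 9915 -0.5950475704227184
0.14 5103 -0.5867027892449139
0.17 211 -0.5869931429435723
```

The cabinet starts at y=-0.587, so there is clearance.

```bash
python3 -m creep '[[3,-11,32,0],[0,0,38,0],[0,0,38,0],[0,0,36,0],[0,0,21,0],[0,0,0,0],[0,0,0,0]]'; python3 -c "
from h import *
go(.546,-.4515,.005,181.8)"
```

```text
time_s: 35.27
position: [0.5465, -0.4515, 0.0058]
orientation: [[-0.999, -0.037, 0.0], [-0.037, 0.999, -0.0], [-0.0, -0.0, -1.0]]
wrist_force: [-0.9, -0.6, 1.1]
width: 0.0425
from [ 0.5465 -0.4515  0.0058] yaw -177.9 shift before spin mm [ 0. -0.  1.] spin rad 0.005 j6 -2.36
```

```bash
python3 -m creep '[[0,0,0,0],[0,0,0,0],[0,0,0,0],[0,0,0,0]]' -1 100; python3 -m creep '[[0,0,-15,0],[0,0,-35,0],[0,0,-40,0],[0,0,-40,0.014],[0,0,-40,0],[0,0,-40,0],[0,0,-40,0],[0,0,-20,0]]';python3 -m creep '[[-4,39,0,0],[-4,39,0,0],[-4,39,0,0],[-4,39,0,0],[-4,39,0,0],[-4,39,0,0],[-4,39,0,0],[-4,39,0,0],[-4,39,0,0],[-4,39,0,0],[-4,39,0,0],[0,39,0,0],[0,39,0,0],[0,39,0,0],[0,39,0,0],[0,39,0,0],[0,39,0,0],[0,10,0,0],[0,0,0,0],[0,0,0,0]]'; python3 - <<'E'
from h import *
go(.576,.222,.19,181.2)
d=vision.get_image("wrist");save("wrist18",d["image"])
E
```

```text
time_s: 35.6
position: [0.5477, -0.4536, 0.0087]
orientation: [[-0.999, -0.035, 0.005], [-0.035, 0.999, -0.004], [-0.005, -0.004, -1.0]]
wrist_force: [0.8, 0.4, 5.8]
width: 0.0093
time_s: 36.27
position: [0.547, -0.4535, 0.2835]
orientation: [[-1.0, -0.021, 0.008], [-0.021, 1.0, -0.008], [-0.008, -0.008, -1.0]]
wrist_force: [1.4, -0.9, -0.2]
width: 0.0096
time_s: 37.93
position: [0.575, 0.2219, 0.2758]
orientation: [[-1.0, -0.023, 0.001], [-0.023, 1.0, -0.001], [-0.001, -0.001, -1.0]]
wrist_force: [-0.1, -1.0, -1.9]
width: 0.0094
from [0.575  0.2219 0.2758] yaw -178.7 shift before spin mm [-1.  0. 86.] spin rad 0.002 j6 -1.29
```

View pics/wrist18.png

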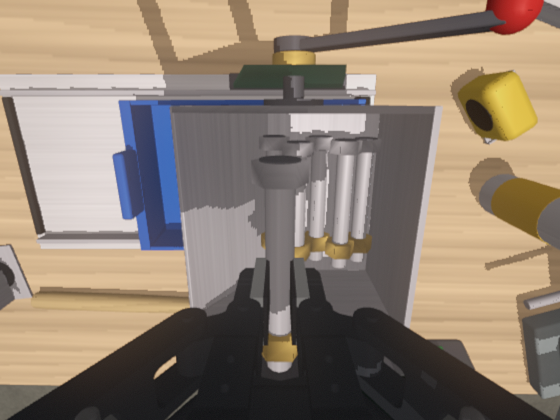

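```bash
python3 -m creep '[[0,0,30,0],[0,0,35,0],[0,0,23,0],[0,0,0,0],[0,0,0,0]]'; python3 -m creep '[[0,0,0,0],[0,0,0,0]]' -0.3; python3 -m creep '[[0,0,-35,0],[0,0,-35,0],[0,0,-37,0],[0,-38,-20,0],[0,-38,-20,0],[0,0,0,0]]'; python3 - <<'E'
from h import *
d=vision.get_image("wrist");save("wrist19",d["image"])
d=vision.get_image("side");save("side19",d["image"],(150,110,350,290),3.3)
go(.425,.3145,.35)
E
```

```text
time_s: 38.4
position: [0.5746, 0.2196, 0.1861]
orientation: [[-1.0, -0.019, -0.003], [-0.019, 1.0, -0.001], [0.003, -0.001, -1.0]]
wrist_force: [-0.3, -0.3, -2.3]
width: 0.0094
time_s: 38.57
position: [0.5774, 0.2215, 0.1896]
orientation: [[-1.0, -0.02, 0.005], [-0.02, 1.0, 0.001], [-0.005, 0.001, -1.0]]
wrist_force: [0.6, -0.1, -0.5]
width: 0.0299
time_s: 39.07
position: [0.58, 0.1429, 0.3409]
orientation: [[-1.0, -0.017, 0.014], [-0.017, 1.0, -0.002], [-0.014, -0.002, -1.0]]
wrist_force: [0.1, 0.5, 0.4]
width: 0.03
from [0.5782 0.1469 0.3364] yaw -178.9 shift before spin mm [150. 170. -14.] spin rad 0.000 j6 -1.41
```

View pics/wrist19.png

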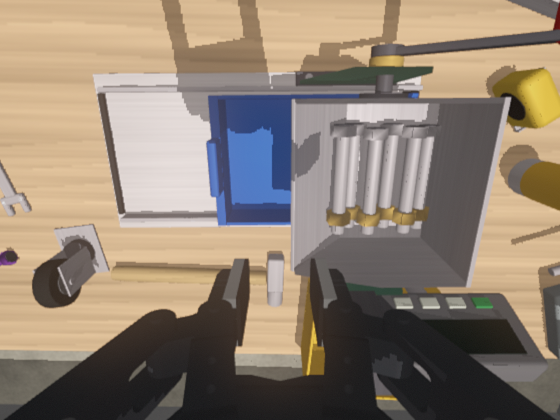

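View pics/side19.png

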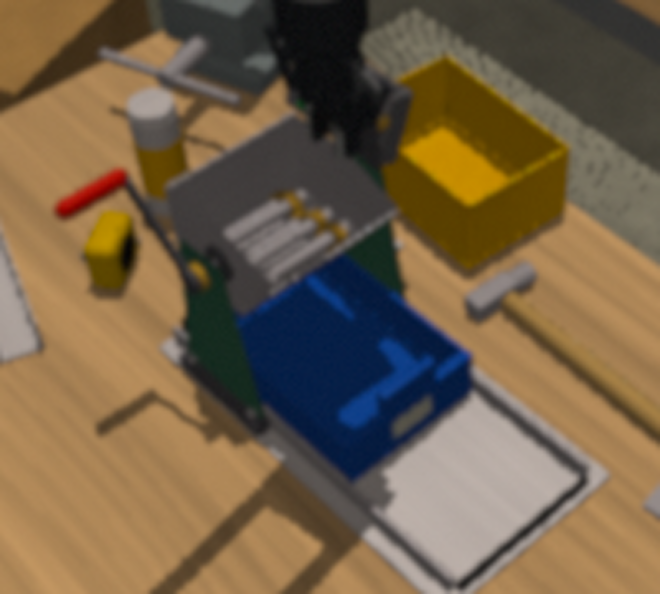

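All six bolts lie side by side in the upright bucket (heads at columns 340-425, row ~130), and the tote is home. I'll measure the tote and lever grip while moving over the grip.

```bash
python3 - <<'E'
from h import *
d=vision.get_image("wrist");P=cloud(d);hsv=cv2.cvtColor(d["image"],cv2.COLOR_BGR2HSV)
t=(hsv[...,0]>100)&(hsv[...,0]<130)&(hsv[...,1]>120)&(P[...,2]>.085)&(P[...,2]<.115);q=P[t];print("tab",len(q),q.min(0),q.max(0),np.median(q,0))
E
python3 -m creep '[[20,20,-20,0],[28,28,0,0],[28,28,0,0],[28,28,0,0],[28,28,0,0],[23,30,0,0],[0,5,0,0],[0,0,0,0],[0,0,0,0]]' 0; python3 - <<'E'
from h import *
d=vision.get_image("wrist");save("wrist20",d["image"]);P=cloud(d);hsv=cv2.cvtColor(d["image"],cv2.COLOR_BGR2HSV)
m=((hsv[...,0]<6)|(hsv[...,0]>174))&(hsv[...,1]>160)&(hsv[...,2]>70)&(P[...,2]>.2);q=P[m];print("red",len(q),np.percentile(q,2,0),np.percentile(q,98,0))
go(.422,.3155,.249,181.2)
E
```

```text
tab 460 [0.54702499 0.05780026 0.08519177] [0.61553221 0.06986332 0.10305367] [0.57883236 0.06382297 0.10065299]
time_s: 39.97
position: [0.4179, 0.3124, 0.3522]
orientation: [[-1.0, -0.024, -0.0], [-0.024, 1.0, -0.001], [0.0, -0.001, -1.0]]
wrist_force: [-0.7, -0.2, 0.1]
width: 0.0426
red 2284 [0.38723432 0.30724271 0.26781565] [0.45760973 0.32493392 0.27571701]
from [0.4184 0.3117 0.3522] yaw -178.7 shift before spin mm [ -4.   4. 103.] spin rad 0.001 j6 -1.03
```

View pics/wrist20.png

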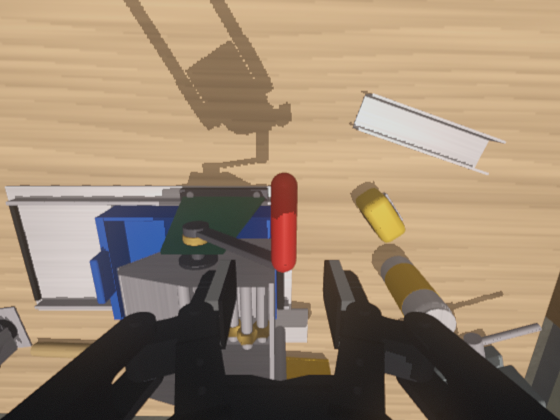

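The tote is home (tab y 0.0638, +71 mm). The red grip at (284,222) lies between the jaws, centre (0.422,0.316), as predicted. Descending to straddle it.

```bash
python3 -m creep '[[-3,4,30,0],[0,0,35,0],[0,0,30,0],[0,0,8,0],[0,0,0,0],[0,0,0,0]]'; python3 - <<'E'
from h import *
go(.422,.3155,.249,181.2)
d=vision.get_image("wrist");save("wrist21",d["image"])
for phi in np.arange(.87,-.9,-.15):
    print(round(.87-phi,2),round(115*np.sin(phi)-10),round(190+115*np.cos(phi)-15))
E
```

```text
time_s: 40.52
position: [0.4223, 0.3152, 0.2501]
orientation: [[-1.0, -0.02, 0.0], [-0.02, 1.0, -0.0], [-0.0, -0.0, -1.0]]
wrist_force: [-0.6, 0.8, 0.8]
width: 0.0429
from [0.4223 0.3152 0.2501] yaw -178.9 shift before spin mm [0. 0. 1.] spin rad -0.001 j6 -1.03
0.0 78 249
0.15 66 261
0.3 52 272
0.45 37 280
0.6 21 286
0.75 4 289
0.9 -13 290
1.05 -31 288
1.2 -47 284
1.35 -63 277
1.5 -78 268
1.65 -91 257
```

View pics/wrist21.png

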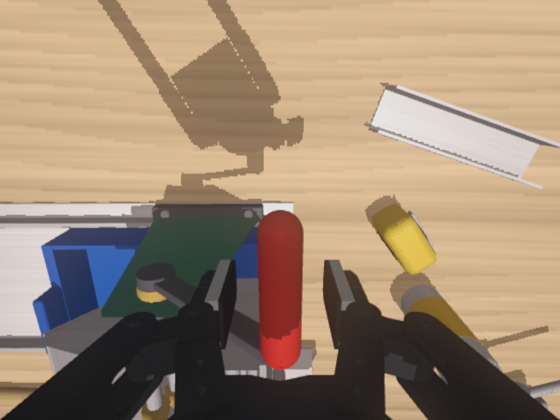

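```bash
python3 -m creep '[[0,-10,0,0],[0,-6,-6,0],[0,-6,-6,0],[0,-7,-6,0],[0,-7,-5,0],[0,0,0,0]]'
```

```text
time_s: 41.07
position: [0.4229, 0.2832, 0.2769]
orientation: [[-1.0, -0.021, 0.005], [-0.021, 1.0, 0.011], [-0.005, 0.011, -1.0]]
wrist_force: [-3.6, 10.2, 7.0]
width: 0.0424
```

```bash
python3 -m creep '[[0,-8,-4,0],[0,-7,-4,0],[0,-8,-3,0],[0,-8,-3,0],[0,-9,-2,0],[0,-8,-1,0],[0,-9,-1,0],[0,-8,0,0],[0,-9,1,0],[0,-9,1,0],[0,-8,2,0],[0,-8,2,0]]';python3 -m creep '[[0,-8,3,0],[0,-8,4,0],[0,-8,4,0],[0,-7,5,0],[0,-7,5,0],[0,-6,6,0],[0,0,0,0],[0,0,0,0],[0,0,0,0],[0,0,0,0],[0,0,0,0],[0,0,0,0]]'; python3 - <<'E'
from h import *
d=vision.get_image("side");save("side22",d["image"],(150,110,350,290),3.3)
d=vision.get_image("wrist");save("wrist22",d["image"])
E
```

```text
time_s: 42.07
position: [0.4266, 0.1832, 0.2888]
orientation: [[-1.0, -0.021, 0.009], [-0.021, 1.0, 0.008], [-0.009, 0.008, -1.0]]
wrist_force: [0.8, 7.2, 5.8]
width: 0.0424
time_s: 43.07
position: [0.4255, 0.137, 0.2582]
orientation: [[-1.0, -0.021, 0.001], [-0.021, 1.0, 0.001], [-0.001, 0.001, -1.0]]
wrist_force: [1.0, 4.0, 2.9]
width: 0.0427
```

View pics/side22.png

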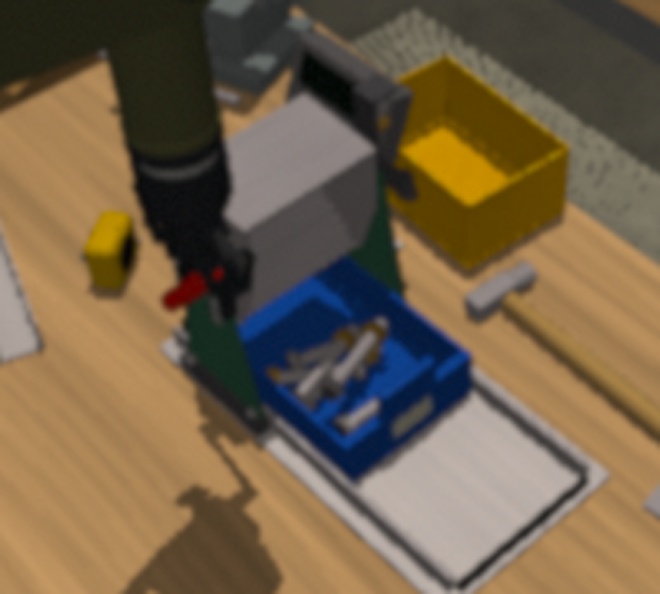

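View pics/wrist22.png

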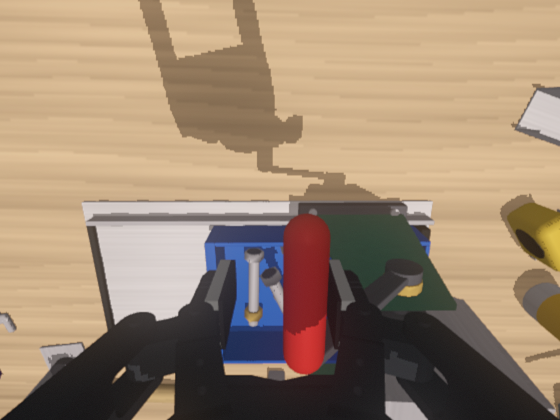

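The bolts lie in the tote (side view (320,370)), and the bucket is at about 1.64 rad. A little further, then I'll guide it back.

```bash
python3 -m creep '[[0,-5,4,0],[0,0,0,0],[0,0,0,0],[0,0,0,0],[0,0,0,0],[0,0,0,0]]'; python3 -m creep '[[0,5,-4,0],[0,6,-6,0],[0,7,-5,0],[0,7,-5,0],[0,8,-4,0],[0,8,-4,0],[0,8,-3,0],[0,8,-2,0],[0,8,-2,0],[0,9,-1,0],[0,9,-1,0],[0,8,0,0],[0,9,1,0],[0,8,1,0],[0,9,2,0],[0,8,3,0],[0,8,3,0]]'; python3 -m creep '[[0,7,4,0],[0,8,4,0],[0,7,5,0],[0,7,6,0],[0,6,6,0],[0,6,6,0],[0,10,0,0],[0,6,0,0],[0,0,0,0],[0,0,0,0],[0,0,0,0],[0,0,0,0]]'
```

```text
time_s: 43.67
position: [0.4252, 0.132, 0.2534]
orientation: [[-1.0, -0.021, -0.0], [-0.021, 1.0, 0.001], [0.0, 0.001, -1.0]]
wrist_force: [0.8, 5.5, 2.0]
width: 0.0427
time_s: 45.08
position: [0.4225, 0.2654, 0.2804]
orientation: [[-1.0, -0.021, 0.0], [-0.021, 1.0, -0.0], [-0.0, -0.0, -1.0]]
wrist_force: [-0.0, 2.7, -1.9]
width: 0.0429
time_s: 46.08
position: [0.4212, 0.3215, 0.25]
orientation: [[-1.0, -0.021, 0.001], [-0.021, 1.0, 0.0], [-0.001, 0.0, -1.0]]
wrist_force: [-0.1, 0.4, 0.6]
width: 0.0426
```

```bash
python3 - <<'E'
from h import *
go(.422,.3155,.249,181.2)
d=vision.get_image("wrist");save("wrist23",d["image"])
d=vision.get_image("side");save("side23",d["image"],(150,110,350,290),3.3)
E
```

```text
from [0.4212 0.3215 0.25  ] yaw -178.8 shift before spin mm [-1. -6.  1.] spin rad 0.000 j6 -1.02
```

View pics/wrist23.png

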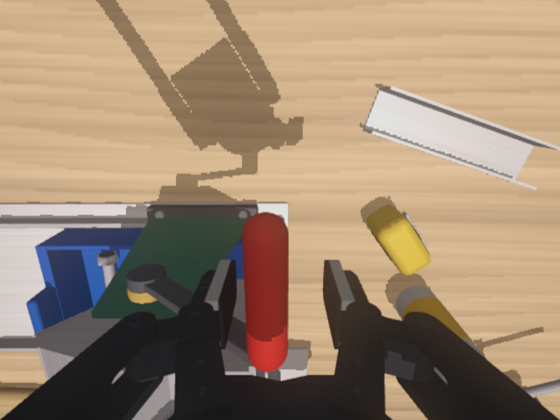

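View pics/side23.png

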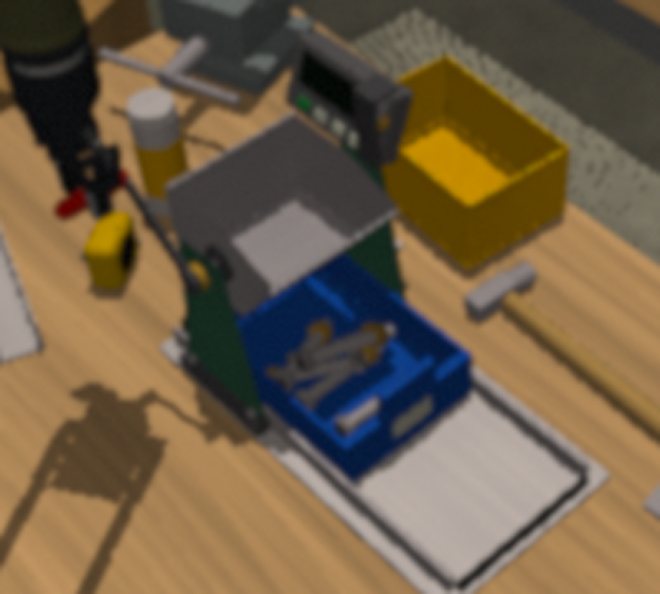

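The bucket is back upright and empty. Lifting off the grip and going over the tote tab.

```bash
python3 -m creep '[[0,-6,-20,0],[0,0,-38,0],[0,0,-38,0],[0,0,-14,0],[-21,-36,0,0],[-21,-36,0,0],[-22,-36,0,0],[-22,-36,0,0],[-22,-36,0,0],[-22,-38,0,0],[-22,-38,0,0],[0,0,0,0],[0,0,0,0]]'; python3 - <<'E'
from h import *
d=vision.get_image("wrist");save("wrist24",d["image"]);P=cloud(d);hsv=cv2.cvtColor(d["image"],cv2.COLOR_BGR2HSV)
t=(hsv[...,0]>100)&(hsv[...,0]<130)&(hsv[...,1]>120)&(P[...,2]>.085)&(P[...,2]<.115);q=P[t];print("tab",len(q),q.min(0),q.max(0),np.median(q,0))
m=((P[...,0]>.52)&(P[...,0]<.64)&(P[...,1]>.08)&(P[...,1]<.14));print("max z in tote",np.percentile(P[m][:,2],99.5))
go(.581,.0635,.072,181.2)
E
```

```text
time_s: 47.27
position: [0.5763, 0.0655, 0.3591]
orientation: [[-1.0, -0.016, -0.001], [-0.016, 1.0, -0.0], [0.001, -0.0, -1.0]]
wrist_force: [-0.6, 0.2, -0.2]
width: 0.0426
tab 479 [0.54603966 0.05692091 0.09632583] [0.61422854 0.06922689 0.10342685] [0.57933953 0.06342798 0.10055958]
max z in tote 0.4512607923949429
from [0.5755 0.0671 0.3593] yaw -178.9 shift before spin mm [ -6.  -4. 287.] spin rad -0.002 j6 -1.55
```

View pics/wrist24.png

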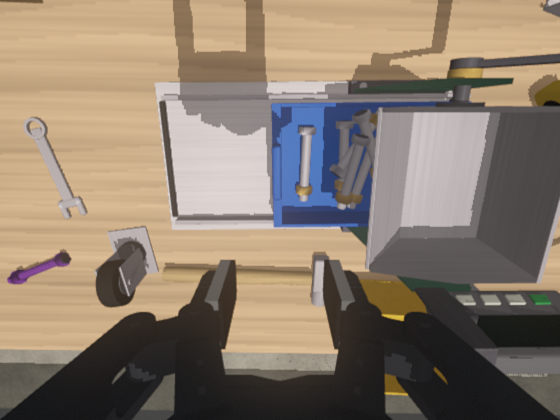

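The bucket is empty, the pile is in the tote (cols 300-375, rows 110-205), and the tab is at (277,172). Descending to pinch it.

```bash
python3 -m creep '[[-6,-4,35,0],[0,0,40,0],[0,0,40,0],[0,0,40,0],[0,0,40,0],[0,0,40,0],[0,0,35,0],[0,0,17,0],[0,0,0,0],[0,0,0,0]]'; python3 -m creep '[[0,0,0,0],[0,0,0,0],[0,0,0,0],[0,0,0,0]]' -1 80
```

```text
time_s: 48.15
position: [0.5804, 0.0656, 0.0722]
orientation: [[-1.0, -0.023, -0.002], [-0.023, 1.0, 0.0], [0.002, 0.0, -1.0]]
wrist_force: [-0.6, 0.3, 0.4]
width: 0.0425
time_s: 48.48
position: [0.583, 0.062, 0.0753]
orientation: [[-1.0, -0.023, 0.004], [-0.023, 1.0, -0.004], [-0.004, -0.004, -1.0]]
wrist_force: [0.2, -6.6, 4.6]
width: 0.0106
```

```bash
python3 -m creep '[[0,-6,0,0],[0,-10,0,0],[0,-14,0,0],[0,-16,0,0],[0,-16,0,0],[0,-16,0,0],[0,-16,0,0],[0,-16,0,0],[0,-14,0,0],[0,-12,0,0],[0,-8,0,0],[0,-4,0,0],[0,0,0,0],[0,0,0,0]]';python3 -m creep '[[0,-4,0,0],[0,-2,0,0],[0,0,0,0]]'
```

```text
time_s: 49.65
position: [0.5861, -0.0819, 0.0753]
orientation: [[-1.0, -0.02, 0.004], [-0.02, 1.0, 0.003], [-0.004, 0.003, -1.0]]
wrist_force: [-0.6, 6.9, 5.3]
width: 0.0104
time_s: 49.9
position: [0.5862, -0.0867, 0.0752]
orientation: [[-1.0, -0.02, 0.004], [-0.02, 1.0, 0.005], [-0.004, 0.005, -1.0]]
wrist_force: [-0.2, 10.7, 6.4]
width: 0.0106
```

```bash
python3 -m creep '[[0,-3,0,0],[0,-2,0,0],[0,0,0,0]]';python3 -m creep '[[0,-3,0,0],[0,0,0,0],[0,0,0,0]]'
```

```text
time_s: 50.15
position: [0.5862, -0.0914, 0.0752]
orientation: [[-1.0, -0.02, 0.004], [-0.02, 1.0, 0.005], [-0.004, 0.005, -1.0]]
wrist_force: [-0.3, 10.1, 6.5]
width: 0.011
time_s: 50.4
position: [0.5862, -0.0931, 0.0753]
orientation: [[-1.0, -0.02, 0.004], [-0.02, 1.0, 0.007], [-0.004, 0.007, -1.0]]
wrist_force: [-0.3, 15.1, 7.4]
width: 0.0104
```

On the front stop: 155 mm of travel with the force rising. Relieving, releasing and checking.

```bash
python3 -m creep '[[0,4,0,0],[0,0,0,0],[0,0,0,0]]'; python3 -m creep '[[0,0,0,0],[0,0,0,0],[0,0,0,0]]' 0.0; python3 -m creep '[[0,0,-20,0],[0,0,-35,0],[0,0,-38,0],[0,0,-38,0],[0,0,-38,0],[0,0,-38,0],[0,0,-38,0],[0,0,-38,0],[0,0,0,0],[0,0,0,0]]'; python3 - <<'E'
from h import *
d=vision.get_image("wrist");save("wrist25",d["image"]);P=cloud(d);hsv=cv2.cvtColor(d["image"],cv2.COLOR_BGR2HSV)
t=(hsv[...,0]>100)&(hsv[...,0]<130)&(hsv[...,1]>120)&(P[...,2]>.085)&(P[...,2]<.115)&(P[...,1]<.0);q=P[t];print("tab",len(q),q.min(0),q.max(0),np.median(q,0))
d=vision.get_image("side");save("side25",d["image"],(150,110,350,290),3.3)
d=vision.get_image("top");save("top25",d["image"])
E
```

```text
time_s: 50.65
position: [0.5862, -0.0928, 0.0753]
orientation: [[-1.0, -0.021, 0.004], [-0.021, 1.0, 0.001], [-0.004, 0.001, -1.0]]
wrist_force: [-1.1, 4.7, 7.8]
width: 0.0104
time_s: 50.9
position: [0.5853, -0.0941, 0.0732]
orientation: [[-1.0, -0.021, 0.001], [-0.021, 1.0, -0.001], [-0.001, -0.001, -1.0]]
wrist_force: [0.8, -0.3, 0.4]
width: 0.0426
time_s: 51.73
position: [0.5863, -0.0944, 0.359]
orientation: [[-1.0, -0.021, 0.007], [-0.021, 1.0, -0.002], [-0.007, -0.002, -1.0]]
wrist_force: [-0.4, -0.4, -1.1]
width: 0.0426
tab 498 [ 0.5485829  -0.09747744  0.08782654] [ 0.61791717 -0.08606794  0.10318895] [ 0.58145596 -0.09166996  0.10061326]
```

View pics/wrist25.png

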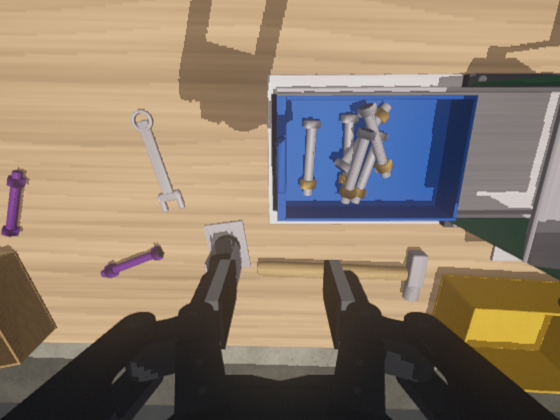

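View pics/side25.png

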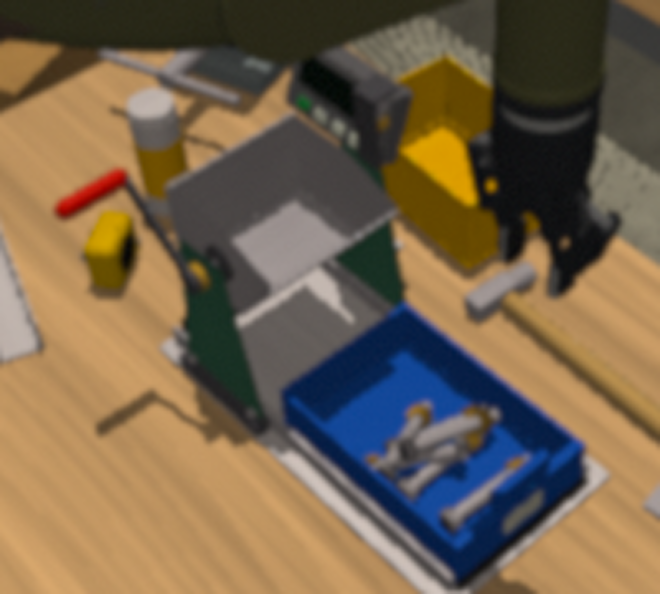

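View pics/top25.png

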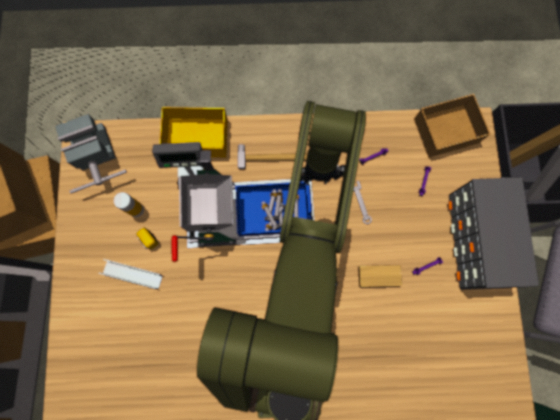

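```bash
python3 - <<'E'
from h import *
d=vision.get_image("wrist");save("wrist26",d["image"],(260,70,480,230),3.6);P=cloud(d)
m=(P[...,0]>.51)&(P[...,0]<.65)&(P[...,1]>-.07)&(P[...,1]<.14)&(P[...,2]<.3);print("top of pile",P[m][:,2].max(),np.percentile(P[m][:,2],99))
E
```

```text
top of pile 0.07056142795694326 0.06258031856409935
```

View pics/wrist26.png

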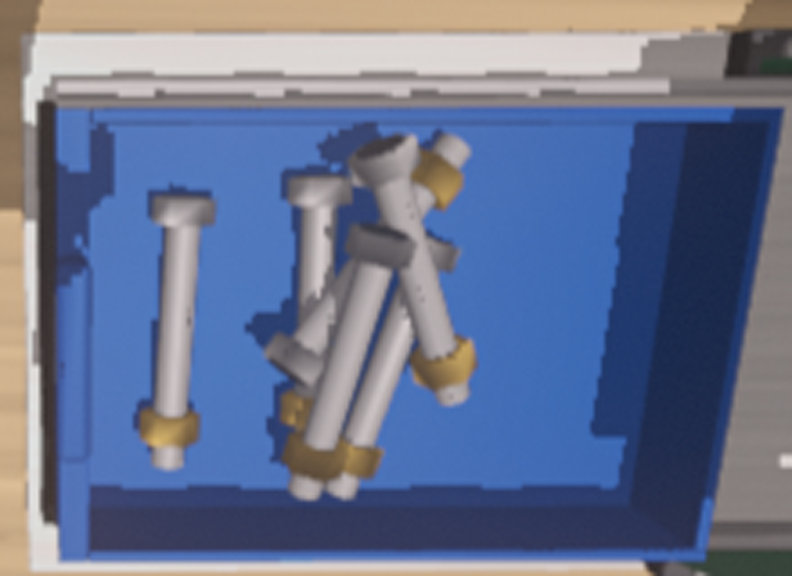

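```bash
python3 - <<'E'
from h import *
d=vision.get_image("wrist");P=cloud(d)
for u,v in [(415,265),(350,350),(390,150),(430,340)]:
    print(P[int(70+v/3.6),int(260+u/3.6)].round(3))
E
```

```text
[0.551 0.038 0.046]
[0.583 0.014 0.056]
[0.509 0.022 0.054]
[0.582 0.05  0.038]
```

```bash
python3 -c "
from rig import job,ctrl
print(job.job_done()); print(ctrl.state()['time_s'])"
```

```text
the job is handed in; nothing more can be done
None
the job is handed in; nothing more can be done
```

I finished the job and handed it in at about 52 s of the 210 s allowed. The hand-in gives no verdict, so the result below rests on my own checks.

**What I did:**
- Pushed the tote home against the back stop.
- Put all six bolts into the bucket one at a time.
- Tipped the bucket by the lever to an estimated 1.65 to 1.7 rad, and guided it back upright.
- Drew the tote out to the front stop and released it.

**Last checks:**
- **Tote:** the tab moved +71 mm going home and 155 mm coming out. That matches the lane geometry, and the force rose on the stop both ways.
- **Bolts:** the last picture shows all six in the tote. The highest bolt's axis is about 43 mm above the tote's underside, against a limit of 60 mm.
- **Bucket:** it is empty and the lever grip looks back at its home position. I judged this from the pictures; I had no direct reading of its angle.
- **Other things:** they look unmoved in the pictures, but I did not measure them again at the end.

**One disagreement:** while placing the first bolt, the gripper pressed on the bucket's back wall with about 13 N. I moved the later drops forward and it did not happen again. I noticed no bolt being knocked aside and no slackening of the grip.

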